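Restock the pull-out jar shelf, oldest to the front

TASK

Restock the pull-out jar shelf on the drainboard: pull its tray all the way out, throw every cardboard packing block lying in it into the scrap bucket, and bring each older tin or jar forward in its lane, right up close to the tray's front. Then stand each new tin or jar from the wooden board in the tray behind the older one of its own kind, in the same lane, in the back half of the tray, everything upright and on the tray's floor, and only when all is in place push the tray fully home. Leave the bucket upright, and do not shift the salt shaker or the mug.

Things in the scene. Friction and masses are not known exactly. Their poses are not given: they have to be found in the camera images.
- tray (a joint): slide of the tray of the pull-out jar shelf, in m: 0 = fully home, 0.165 = fully out, at its stop; it starts ajar at about 0.05; the tray comes out along its own -x, towards the robot; it runs with about 4 N of friction and stays where it is left
- tray_floor (a point): centre of the tray's inner floor (moves with the tray), 20 mm above the drainboard. x points to the back of the tray, y to its left, z up; the shelf is turned by up to 0.1 rad. Inside the tray is 165 mm deep (x from -82.5 to +82.5 mm) and 290 mm wide. Above its floor the 13 mm thick wooden front rises 55 mm, the side walls 14 mm, the back wall 30 mm
- lane_left (a point): middle of the tray's left lane, on the floor (tray axes). Two strips 4 mm thick and 10 mm high at y = -48.5 and +48.5 mm of the tray part it into three lanes that run front to back, centre lines at y = +97 (left), 0 (middle, through tray_floor) and -97 mm (right)
- lane_right (a point): middle of the tray's right lane, on the floor (tray axes), at y = -97 mm of the tray
- roof_edge (a point): middle of the front edge of the shelf's fixed roof board, top face, 163 mm above the drainboard (underside 147 mm); same axes as the tray. It covers the tray when that is home, except the front 40 mm of its inside; with the tray fully out the roof begins 40 mm behind the tray's inner back end. On it stand a recipe box, a bottle and a pepper mill, fixed
- tray_handle (a point): middle of the tray's bar handle: a 10 mm thick, 110 mm long horizontal steel bar along the tray's y, its centre line 40 mm in front of the wooden front and 32 mm above the tray floor (52 mm above the drainboard); same axes as the tray
- bucket_rim (a point): centre of the mouth of the light grey enamelled scrap bucket on the wooden board: loose, 0.8 kg, round, 148 mm across at the rim (wall 3 mm), 120 mm across at the foot, 115 mm high; its point lies level with the rim; z up. A thin wire bail hangs at its side and does not matter
- old_tin_mid (a point): older stock, in a lane of the tray (which lane varies): short printed food tin, cylinder 58 mm across, 72 mm high; the point is its centre, 36 mm above its foot; z is its axis, upwards; about 0.3 kg
- new_tin_mid (a point): new stock, standing on the wooden board, looks the same as the older one (may be absent): short printed food tin, cylinder 58 mm across, 72 mm high; the point is its centre, 36 mm above its foot; z is its axis, upwards; 0.2 to 0.45 kg
- old_honey_mid (a point): older stock, in a lane of the tray (which lane varies): squat round glass honey jar with a dark screw lid, 65 mm across, 86 mm high; the point is its centre, 43 mm above its foot; z is its axis, upwards; about 0.3 kg
- new_honey_mid (a point): new stock, standing on the wooden board, looks the same as the older one (may be absent): squat round glass honey jar with a dark screw lid, 65 mm across, 86 mm high; the point is its centre, 43 mm above its foot; z is its axis, upwards; 0.2 to 0.45 kg
- old_spice_mid (a point): older stock, in a lane of the tray (which lane varies): slim round spice jar with a red cap, 40 mm across, 106 mm high (body up to 80 mm, cap 37 mm across above); the point is its centre, 53 mm above its foot; z is its axis, upwards; about 0.3 kg
- new_spice_mid (a point): new stock, standing on the wooden board, looks the same as the older one (may be absent): slim round spice jar with a red cap, 40 mm across, 106 mm high (body up to 80 mm, cap 37 mm across above); the point is its centre, 53 mm above its foot; z is its axis, upwards; 0.2 to 0.45 kg
- block0_mid (a point): cardboard packing block (may be absent), starts in the front half of a lane of the tray, its length roughly along the lane: layers of corrugated board glued to a solid block 58 mm long (its x), 36 mm wide (its y), 36 mm high (its z), 40 g; the point is its centre
- block1_mid (a point): cardboard packing block (may be absent), starts in the front half of a lane of the tray, its length roughly along the lane: layers of corrugated board glued to a solid block 58 mm long (its x), 36 mm wide (its y), 36 mm high (its z), 40 g; the point is its centre
- block2_mid (a point): cardboard packing block (may be absent), starts in the front half of a lane of the tray, its length roughly along the lane: layers of corrugated board glued to a solid block 58 mm long (its x), 36 mm wide (its y), 36 mm high (its z), 40 g; the point is its centre
- shaker_mid (a point): bystander: salt shaker standing on the board's far left corner, 44 mm across, 90 mm high; point at half its height
- mug_mid (a point): bystander: two-coloured mug right of the jar shelf, 90 mm across without its handle, 105 mm high; point at half its height
There are look-alikes about, which are no part of the job. Leave any green look-alike of the part that bears new_honey_mid alone.

How it is judged:
By the outcome, as a careful person would: the job done as asked, in the order asked, and still so for the second after the job is handed in, with the robot touching nothing.
Of block0, block1, block2 only 1 to 3 are there at a start; the rules pass over those that are not, and their reading is None.
Of new_tin, new_honey, new_spice only 2 to 3 are there at a start; the rules pass over those that are not, and their reading is None.
At some moment in a run one of new_tin, new_honey, block0, block1, block2, bucket may be knocked a few centimetres aside while the robot is not near it.
It also fails if it takes over 210 s, if anything falls off the work surface, if the arm or the gripper's body presses on something with over 40 N, if the wrist force passes 120 N, or if a joint passes its speed limit or range.

ROBOT

A 6-joint arm with a two-finger parallel gripper is mounted at the origin on a cart in front of the work surface, level with it; the furniture and walls round the work are solid. World frame = base frame: x ahead of the robot, y to its left, z up, the work surface at z = 0. Lengths are in m, angles in degrees, forces in N, time in s.
With the tool pointing down it reaches from about 0.25 to 0.725 m from the base axis. Payload 9.7 kg.
Tool frame: the origin (TCP) lies at the very end of the fingers, on their centre line; the grasp point (between the pads) lies 19 mm behind it; z points along the fingers, y is the line along which they close (so a half turn about z gives the same grasp; the last joint's range is limited). The gripper opens to 85 mm and grips with 20 to 120 N. Pads are 22 mm wide; open, the fingers measure 114 mm over their backs; the gripper's body (76 mm by 85 mm) begins 54 mm behind the grasp point. The pads swing forward as they close: fully open they stand 13 mm farther back than shut.
Start: joints at [-67.151, 4.979, 10.078, 95.1, 0, 90], TCP at [0.214, -0.507, 0.231] pointing down, gripper open.
Joint ranges: [-179.16, 179.16], [-48.56, 103.87], [-65.8, 70.77], [-126.05, 130.52], [-82.76, 87.17], [-180, 180]. Speed limits (degrees/s): [127.2, 127.2, 147.25, 180, 180, 180].

INTERFACE

Orientations are given as [roll, pitch, yaw] about the fixed x, y, z axes, in that order (R = Rz(yaw) Ry(pitch) Rx(roll)).
In Python, from workcell import bot gives the robot as it stands.
- The arm moves only by the tool arm_command, never from a script. Its argument "series" is a list of rows, each a list of 4 numbers: the shift along the tool's x, y, z in m, then the turn about the tool's z in rad. A call has exactly 5 rows; each row is the pose to reach, as a shift and turn from the pose commanded when the call began, along the tool's axes at that moment; what a row does not reach only later rows make up. A row lasts 1/10 s, in which the tool goes at most 50 mm and 8.59 degrees, less where a joint would pass 70% of its speed; a pose out of reach is approached as far as the arm can. A call with a gripper value outside its range is refused whole. "hand" is the finger opening in m, from 0 to 0.0854, set as the call begins (left out, the last holds). The fingers move at their own pace and stop on an object; "grip_force" is the grip in N (left out, the last holds). Time passes only in rows, so rows that repeat a pose let the fingers close, or fill a call up. It gives the time, the measured TCP pose, the force, the opening and the grip force at its end, in the units of the state.
- bot.get_obs(): the state, without advancing time (a new reading comes with each control period).
- bot.camera(name): name is "scene" or "top" or "wrist"; returns a dict with "color" (420x560x3 uint8, blue, green, red), "camera_matrix" (3x3 intrinsics, pixels), "xyz" and "orientation" of the camera in the world; the wrist camera has in their place "T_tool_cam" (4x4, takes a point from camera to tool coordinates, whose origin is the TCP and whose axes are the flange's). Camera axes: x right, y up, looking along -z (the intrinsics and any distortion apply to the point x, -y, -z); pixel columns grow to the right and rows downward; lengths in m; the calibration is good to about 2 mm. A picture is of the moment at which its call begins: read the wrist's pose just before it. There is no depth.
- bot.job_done(): hands the job in; it is judged then, once.
Trained networks look in the newest picture that a camera, given by its name, has taken for a name from the list of things; names that differ only in an ending like _2 or _b are one class to them, and where a whole thing is asked for, a point or a joint stands for the part that bears it (a point fixed in the world has none). Each returns a list of dicts, best first, with "confidence" (0 to 1); they miss things now and then, are a little off and sometimes report something else, mostly with a low value. They report only what shows in the picture. A call takes as long as a camera call. They do not tell look-alikes from the thing itself.
- bot.find_in(camera, target): "location" ([column, row] in pixels, amid what is visible of it).
- bot.mark_of(camera, target): "location" ([column, row] in pixels: a listed point, or the origin of a listed thing).
The state is a dict: "time": time; "q": joint angles; "qd": joint speeds; "joint_efforts": joint torques, N m; "ee_pos": TCP position; "tcp_rot": TCP orientation; "wrist_force": force on the tool from outside, world axes, zero at the start; "torque": the same for the moment, N m; "opening": finger opening in m; "grasp_force": force on a finger pad.
Only numpy, scipy, OpenCV 4.12 (cv2) and the standard library are available. Lean on these libraries where they do the work, as an engineer would, in place of code of your own. Each camera call takes 0.05 s, during which the arm holds its last target. There are 200 camera calls.

## Working session

There is one attempt and no reset: what is moved stays moved. The work goes in short steps, Python scripts to look and compute and a tool call to move; the robot and the scene stay as the last step left them, time stands still between calls to the robot, and variables do not carry over. Pictures are saved under pics/ and viewed, at most 14 in all, crops included, and the job is handed in when it is done.

Besides the shell and the picture viewer there is one more tool, called after "Call:" as name(argument=value, ...) on one line, values as JSON. arm_command: Moves the arm, as the interface text tells. Its arguments: {"type":"object","properties":{"series":{"type":"array"},"hand":{"type":"number"},"grip_force":{"type":"number"}},"required":["series"]}

```bash
mkdir -p pics; ls; cat > h.py <<'E'
import numpy as np, cv2, json
from scipy.spatial.transform import Rotation as R
from workcell import bot
def cam(name):
    o=bot.get_obs(); c=bot.camera(name)
    K=np.array(c["camera_matrix"])
    if "T_tool_cam" in c:
        T=np.eye(4); T[:3,:3]=R.from_euler('xyz',o["tcp_rot"],degrees=True).as_matrix(); T[:3,3]=o["ee_pos"]
        T=T@np.array(c["T_tool_cam"])
    else:
        T=np.eye(4); T[:3,3]=c["xyz"]; q=np.array(c["orientation"])
        T[:3,:3]=(R.from_euler('xyz',q,degrees=True).as_matrix() if q.shape==(3,) else (q if q.shape==(3,3) else R.from_quat(q).as_matrix()))
    return c,K,T
def ray(K,T,p):
    d=np.linalg.inv(K)@np.array([p[0],p[1],1.]); d=np.array([d[0],-d[1],-d[2]])
    return T[:3,3],T[:3,:3]@d
def onz(K,T,p,z):
    o,d=ray(K,T,p); return o+d*(z-o[2])/d[2]
def proj(K,T,X):
    q=T[:3,:3].T@(np.array(X)-T[:3,3]); q=K@np.array([q[0],-q[1],-q[2]]); return q[:2]/q[2]
E
python3 - <<'E'
from h import *
for n in ["scene","top","wrist"]:
    c,K,T=cam(n); cv2.imwrite(f"pics/{n}0.png",c["color"])
    print(n,[k for k in c],K.tolist(),np.round(T,3).tolist(),c.get("orientation"))
Z=dict(tray_handle=.052,tray_floor=.02,lane_left=.02,lane_right=.02,roof_edge=.163,bucket_rim=None,old_tin_mid=.056,old_honey_mid=.063,old_spice_mid=.073,new_tin_mid=None,new_honey_mid=None,new_spice_mid=None,block0_mid=.038,shaker_mid=None,mug_mid=.0525)
H=dict(bucket_rim=.115,new_tin_mid=.036,new_honey_mid=.043,new_spice_mid=.053,shaker_mid=.045)
for cn in ["scene","top"]:
    c,K,T=cam(cn)
    for k,z in Z.items():
        z = H[k]+.01 if z is None else z
        for d in bot.mark_of(cn,k)[:5]:
            print(cn,k,np.round(d["location"]),round(d["confidence"],2),np.round(onz(K,T,d["location"],z),3))
print(bot.get_obs())
E
```

```text
pics
scene ['color', 'camera_matrix', 'xyz', 'orientation'] [[402.95454015439134, 0.0, 287.73562830354376], [0.0, 402.95454015439134, 212.75449812654597], [0.0, 0.0, 1.0]] [[-0.752, 0.315, -0.579, -0.245], [-0.659, -0.347, 0.667, 0.902], [0.009, 0.883, 0.469, 0.785], [0.0, 0.0, 0.0, 1.0]] [  62.03483161   -0.52829957 -138.78623481]
top ['color', 'camera_matrix', 'xyz', 'orientation'] [[428.83872519233296, 0.0, 283.1998884534669], [0.0, 428.83872519233296, 205.71677966553955], [0.0, 0.0, 1.0]] [[0.392, 0.854, -0.343, 0.093], [-0.92, 0.366, -0.142, -0.183], [0.004, 0.371, 0.929, 1.436], [0.0, 0.0, 0.0, 1.0]] [ 21.76340285  -0.22799431 -66.91448609]
wrist ['color', 'camera_matrix', 'T_tool_cam'] [[292.00716587411284, 0.0, 280.9759485252183], [0.0, 292.00716587411284, 209.70319101500826], [0.0, 0.0, 1.0]] [[0.389, 0.879, 0.276, 0.283], [-0.921, 0.371, 0.116, -0.476], [-0.001, -0.3, 0.954, 0.373], [0.0, 0.0, 0.0, 1.0]] None
scene tray_floor [308. 212.] 0.96 [ 0.641 -0.246  0.02 ]
scene lane_left [291. 223.] 0.64 [ 0.634 -0.13   0.02 ]
scene lane_left [309. 180.] 0.24 [ 0.84  -0.505  0.02 
[... 2253 characters left out ...]
 0.74 [ 0.533 -0.543  0.052]
{'time': 1.75, 'q': array([-6.71498744e+01,  4.97924620e+00,  1.00781391e+01,  9.50986268e+01,
       -3.00498694e-04,  9.00001961e+01]), 'qd': array([-0.01826463, -0.04102154, -0.043357  , -0.15034674, -0.06259848,
       -0.023019  ]), 'joint_efforts': array([-1.18199143e-03, -5.20095134e+01,  4.64855504e+01,  1.84232835e-03,
       -5.93455593e-05, -2.74459026e-06]), 'ee_pos': array([ 0.2135769 , -0.50684155,  0.23128015]), 'tcp_rot': array([1.79999734e+02, 3.00497784e-04, 2.28499295e+01]), 'wrist_force': array([ 0.16153978, -0.47885186, -0.31456901]), 'torque': array([-0.01024509,  0.02253002,  0.0117919 ]), 'grasp_force': 0.0, 'opening': 0.08553489879780166}
```

```bash
python3 - <<'E'
import cv2
a=cv2.imread("pics/top0.png")[140:320,130:470]; cv2.imwrite("pics/top0c.png",cv2.resize(a,None,fx=2.35,fy=2.35,interpolation=cv2.INTER_CUBIC))
a=cv2.imread("pics/scene0.png")[140:380,130:450]; cv2.imwrite("pics/scene0c.png",cv2.resize(a,None,fx=2.4,fy=2.4,interpolation=cv2.INTER_CUBIC))
E
```

```text
(no output)
```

View pics/top0c.png

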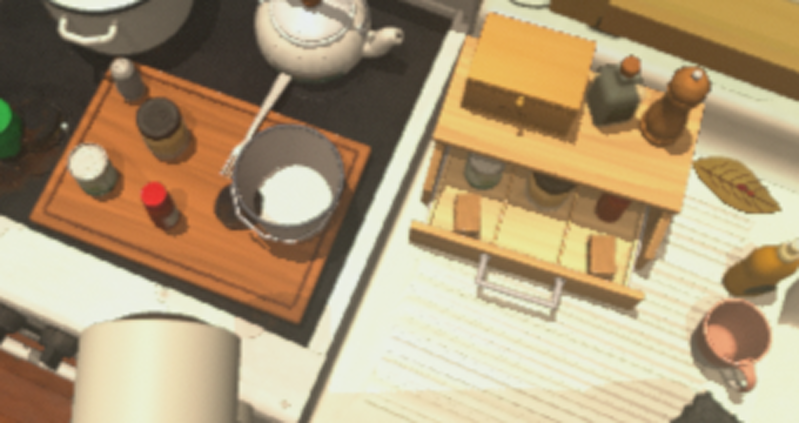

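View pics/scene0c.png

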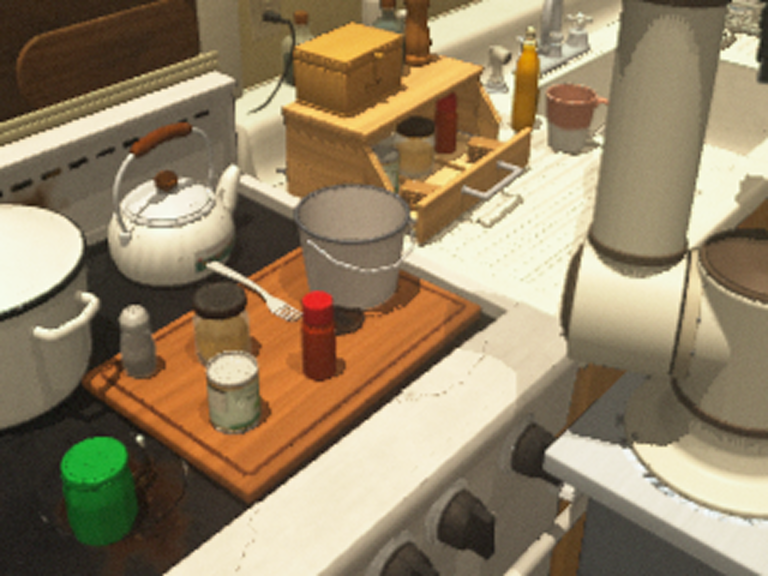

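The tray holds the old tin (left lane), honey (middle) and spice (right), with blocks at the front of the left and right lanes.
The candidates for the new honey are the dark-lidded jar on the board (top view, about 198,193) and the green look-alike off the board (about 131,195). I choose the dark-lidded one.
Next I move over the tray for a closer look.

Call:
arm_command(series=[[0.03,-0.018,-0.01,0],[0.07,-0.042,-0.02,0],[0.11,-0.066,-0.03,0],[0.15,-0.09,-0.04,0],[0.19,-0.114,-0.05,0]])

```text
time: 2.25
ee_pos: [0.345, -0.3264, 0.2818]
tcp_rot: [180.0, -0.0, 22.8]
wrist_force: [0.7, 0.2, -0.4]
opening: 0.0857
grasp_force: 0.0
```

Call:
arm_command(series=[[0.035,-0.02,-0.01,-0.126],[0.06,-0.038,-0.02,-0.252],[0.075,-0.048,-0.02,-0.378],[0.08,-0.051,-0.02,-0.504],[0.08,-0.051,-0.02,-0.63]])

```text
time: 2.75
ee_pos: [0.399, -0.249, 0.3014]
tcp_rot: [180.0, -0.0, 59.4]
wrist_force: [0.7, 0.1, -0.7]
opening: 0.0854
grasp_force: 0.0
```

Call:
arm_command(series=[[0,0,0,-0.126],[0,0,0,-0.252],[0,0,0,-0.378],[0,0,0,-0.504],[0,0,0,-0.63]])

```text
time: 3.25
ee_pos: [0.3983, -0.2499, 0.3013]
tcp_rot: [180.0, 0.0, 95.3]
wrist_force: [-0.4, 0.6, 0.3]
opening: 0.0852
grasp_force: 0.0
```

Call:
arm_command(series=[[0,0,0,0],[0,0,0,0],[0,0,0,0],[0,0,0,0],[0,0,0,0]])

```text
time: 3.75
ee_pos: [0.3983, -0.2499, 0.3013]
tcp_rot: [180.0, 0.0, 95.0]
wrist_force: [-0.3, 0.4, -0.8]
opening: 0.0852
grasp_force: 0.0
```

```bash
cat >> h.py <<'E'
def marks(cn,ks,n=3,save=None):
    c,K,T=cam(cn)
    if save: cv2.imwrite(f"pics/{save}.png",c["color"])
    for k,z in ks.items():
        for d in bot.mark_of(cn,k)[:n]:
            print(cn,k,np.round(d["location"]),round(d["confidence"],2),np.round(onz(K,T,d["location"],z),4))
    return c,K,T
TR=dict(tray_handle=.052,tray_floor=.02,lane_left=.02,lane_right=.02,roof_edge=.163,old_tin_mid=.056,old_honey_mid=.063,old_spice_mid=.073,block0_mid=.038)
def to(x,y,z,yaw=None):
    o=bot.get_obs(); p=np.array(o["ee_pos"]); Rm=R.from_euler('xyz',o["tcp_rot"],degrees=True).as_matrix()
    d=Rm.T@(np.array([x,y,z])-p); cy=o["tcp_rot"][2]
    print("shift",np.round(d,4),"turn",None if yaw is None else round(np.radians((cy-yaw+180)%360-180),3))
def st():
    o=bot.get_obs(); print(round(o["time"],2),np.round(o["ee_pos"],4),np.round(o["tcp_rot"],2),"F",np.round(o["wrist_force"],1),"op",round(o["opening"],4),"q",np.round(o["q"],1))
E
python3 - <<'E'
from h import *
st(); marks("wrist",TR,save="w1")
E
```

```text
3.75 [ 0.3983 -0.2499  0.3013] [180.     0.    94.99] F [-0.3  0.4 -0.8] op 0.0852 q [-32.1  -3.7   9.2 102.9   0.   52.9]
wrist tray_handle [351. 186.] 0.83 [ 0.4936 -0.2536  0.052 ]
wrist tray_floor [438. 181.] 0.69 [ 0.63  -0.241  0.02 ]
wrist lane_left [452. 111.] 0.73 [ 0.6245 -0.1426  0.02  ]
wrist lane_right [424. 243.] 0.57 [ 0.632  -0.3403  0.02  ]
wrist roof_edge [519. 208.] 0.6 [ 0.6367 -0.2383  0.163 ]
wrist roof_edge [453. 115.] 0.42 [ 0.5474 -0.1567  0.163 ]
wrist old_tin_mid [493. 111.] 0.92 [ 0.6561 -0.1412  0.056 ]
wrist old_spice_mid [470. 256.] 0.74 [ 0.67  -0.334  0.073]
wrist old_spice_mid [425. 242.] 0.25 [ 0.6027 -0.3175  0.073 ]
wrist block0_mid [409. 248.] 0.92 [ 0.6011 -0.3441  0.038 ]
wrist block0_mid [454. 114.] 0.45 [ 0.6177 -0.1482  0.038 ]
wrist block0_mid [426. 243.] 0.23 [ 0.6246 -0.3336  0.038 ]
```

View pics/w1.png

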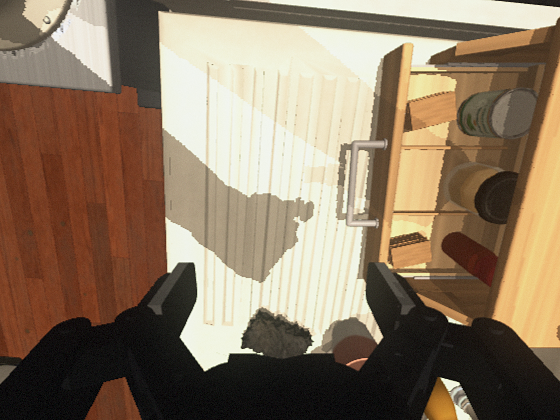

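Picture: handle bar from about (352,143) to (346,223); tray front top edge from about (408,45) to (366,278); block in left lane at about (430,110) and in right lane at about (409,249); middle front empty. I'll get the tray yaw from these edges.

```bash
python3 - <<'E'
from h import *
c=cv2.imread("pics/w1.png")
o=bot.camera("wrist"); K=np.array(o["camera_matrix"]); ob=bot.get_obs()
T=np.eye(4);T[:3,:3]=R.from_euler('xyz',ob["tcp_rot"],degrees=True).as_matrix();T[:3,3]=ob["ee_pos"];T=T@np.array(o["T_tool_cam"])
# bar: grey-ish detection per row between 150..215
a=onz(K,T,(352,143),.052);b=onz(K,T,(346,223),.052);print(a,b,np.arctan2(-(a-b)[0],(a-b)[1]))
a=onz(K,T,(410,45),.075);b=onz(K,T,(388,278),.075);print(a,b,np.arctan2(-(a-b)[0],(a-b)[1]))
d=c[120:290,330:420]; cv2.imwrite("pics/w1c.png",cv2.resize(d,None,fx=3.5,fy=3.5,interpolation=cv2.INTER_CUBIC))
to(0.4936,-0.2536,0.12,95)
E
```

```text
[ 0.4860011  -0.19580273  0.052     ] [ 0.49548134 -0.30710918  0.052     ] 0.0849673728735269
[ 0.52800045 -0.08194304  0.075     ] [ 0.56210553 -0.37672906  0.075     ] 0.11518225876903591
shift [-0.012   0.0946  0.1813] turn 0.001
```

View pics/w1c.png

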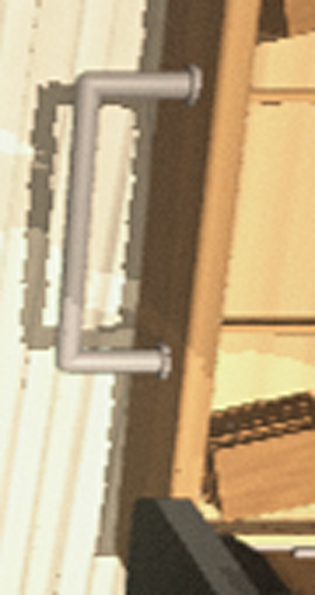

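Call:
arm_command(series=[[-0.003,0.024,0.03,0],[-0.006,0.048,0.07,0],[-0.009,0.072,0.11,0],[-0.011,0.09,0.15,0],[-0.011,0.096,0.181,-0.005]], hand=0.034, grip_force=30)

```text
time: 4.8
ee_pos: [0.4955, -0.252, 0.1172]
tcp_rot: [-179.9, -0.1, 95.4]
wrist_force: [-0.6, -1.0, 0.3]
opening: 0.0338
grasp_force: 0.0
```

Call:
arm_command(series=[[0,0,0.01,0],[0,0,0.03,0],[0,0,0.055,0],[0,0,0.075,0],[0,0,0.087,0]])

```text
time: 5.3
ee_pos: [0.4945, -0.2525, 0.0331]
tcp_rot: [-180.0, -0.0, 95.3]
wrist_force: [0.8, 0.5, -0.1]
opening: 0.0342
grasp_force: 0.0
```

Call:
arm_command(series=[[0,0,0,0],[0,0,0,0],[0,0,0,0],[0,0,0,0],[0,0,0,0]], hand=0.0)

```text
time: 5.8
ee_pos: [0.4952, -0.2527, 0.0343]
tcp_rot: [179.9, 0.0, 95.3]
wrist_force: [-2.3, 0.8, 3.4]
opening: 0.0092
grasp_force: 29.8
```

Call:
arm_command(series=[[0,-0.006,0,0],[0,-0.018,0,0],[0,-0.032,0,0],[0,-0.046,0,0],[0,-0.06,0,0]], grip_force=60)

```text
time: 6.3
ee_pos: [0.436, -0.2578, 0.0344]
tcp_rot: [179.8, -0.0, 95.4]
wrist_force: [5.0, 5.1, 5.2]
opening: 0.0078
grasp_force: 59.5
```

Call:
arm_command(series=[[0,-0.014,0,0],[0,-0.028,0,0],[0,-0.039,0,0],[0,-0.048,0,0],[0,-0.053,0,0]])

```text
time: 6.8
ee_pos: [0.3828, -0.2623, 0.0344]
tcp_rot: [179.8, -0.1, 95.4]
wrist_force: [9.2, 7.0, 2.6]
opening: 0.0078
grasp_force: 59.8
```

Call:
arm_command(series=[[0,-0.002,0,0],[0,-0.004,0,0],[0,-0.006,0,0],[0,-0.006,0,0],[0,-0.006,0,0]])

```text
time: 7.3
ee_pos: [0.3828, -0.2623, 0.0345]
tcp_rot: [179.2, -0.1, 95.5]
wrist_force: [36.2, 12.3, -12.0]
opening: 0.0082
grasp_force: 59.1
```

Call:
arm_command(series=[[0,0.004,0,0],[0,0.004,0,0],[0,0.004,-0.01,0],[0,0.004,-0.04,0],[0,0.004,-0.08,0]], hand=0.036)

```text
time: 7.8
ee_pos: [0.3791, -0.2627, 0.1136]
tcp_rot: [-179.9, -0.1, 95.3]
wrist_force: [0.4, -0.5, 0.3]
opening: 0.0357
grasp_force: 0.0
```

Call:
arm_command(series=[[0,0.01,-0.04,0.1],[0,0.03,-0.08,0.22],[0,0.05,-0.12,0.36],[0,0.07,-0.16,0.5],[0,0.08,-0.19,0.64]], hand=0.056)

```text
time: 8.3
ee_pos: [0.4606, -0.2557, 0.3065]
tcp_rot: [179.9, 0.0, 58.3]
wrist_force: [-0.1, 0.1, 0.4]
opening: 0.0556
grasp_force: 0.0
```

Call:
arm_command(series=[[0,0,0,0.14],[0,0,0,0.28],[0,0,0,0.42],[0,0,0,0.56],[0,0,0,0.7]])

```text
time: 8.8
ee_pos: [0.4594, -0.2559, 0.3042]
tcp_rot: [180.0, -0.0, 18.2]
wrist_force: [0.5, -0.6, -0.3]
opening: 0.0562
grasp_force: 0.0
```

Call:
arm_command(series=[[0,0,0,0.14],[0,0,0,0.235],[0,0,0,0.235],[0,0,0,0.235],[0,0,0,0.235]])

```text
time: 9.3
ee_pos: [0.4599, -0.2558, 0.3036]
tcp_rot: [180.0, -0.0, 5.2]
wrist_force: [-0.0, 0.8, -0.2]
opening: 0.0561
grasp_force: 0.0
```

```bash
python3 - <<'E'
from h import *
st(); marks("wrist",TR,save="w2")
E
```

```text
9.3 [ 0.4599 -0.2558  0.3036] [ 1.7999e+02 -1.0000e-02  5.2100e+00] F [-0.   0.8 -0.2] op 0.0561 q [-29.1   4.   17.2 103.2  -0.  145.7]
wrist tray_handle [281. 232.] 0.77 [ 0.3776 -0.2629  0.052 ]
wrist tray_handle [216. 134.] 0.35 [ 0.5073 -0.1654  0.052 ]
wrist tray_floor [281. 132.] 0.8 [ 0.5163 -0.2494  0.02  ]
wrist lane_left [214. 133.] 0.62 [ 0.5067 -0.1554  0.02  ]
wrist lane_right [347. 133.] 0.91 [ 0.5232 -0.3424  0.02  ]
wrist old_tin_mid [207.  99.] 0.58 [ 0.5487 -0.1533  0.056 ]
wrist old_spice_mid [360.  96.] 0.57 [ 0.5687 -0.3396  0.073 ]
wrist block0_mid [355. 162.] 0.76 [ 0.4855 -0.3569  0.038 ]
```

View pics/w2.png

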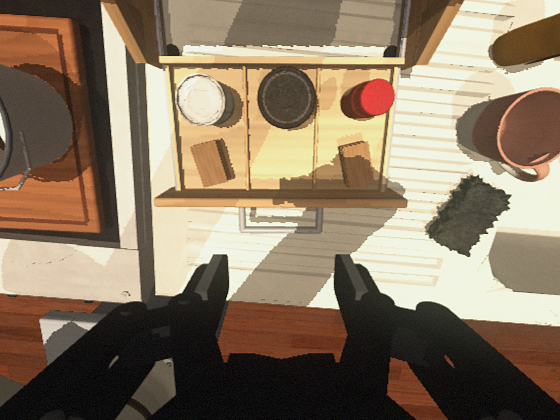

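```bash
python3 - <<'E'
import cv2
a=cv2.imread("pics/w2.png")[50:205,160:405]; cv2.imwrite("pics/w2c.png",cv2.resize(a,None,fx=3.2,fy=3.2,interpolation=cv2.INTER_CUBIC))
E
```

```text
(no output)
```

View pics/w2c.png

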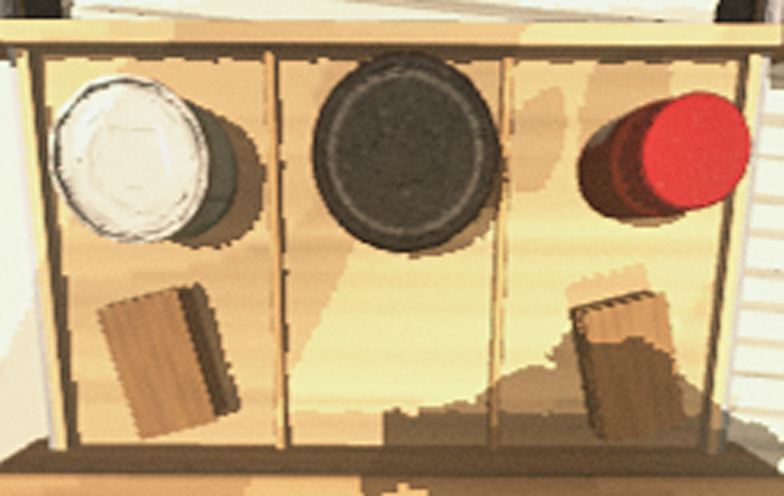

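```bash
cat >> h.py <<'E'
C0=np.array([0.517,-0.250]); YAW=0.09
def tray(p):
    d=np.array(p[:2])-C0; c,s=np.cos(YAW),np.sin(YAW); return np.round([c*d[0]+s*d[1],-s*d[0]+c*d[1]],4)
def wtray(x,y):
    c,s=np.cos(YAW),np.sin(YAW); return C0+[c*x-s*y,s*x+c*y]
E
python3 - <<'E'
from h import *
c,K,T=cam("wrist")
f=lambda p,z: onz(K,T,(160+p[0]/3.2,50+p[1]/3.2),z)
for n,q in dict(L=[(98,310),(180,288),(215,415),(142,438)],Rr=[(573,313),(660,292),(685,425),(608,440)]).items():
    P=np.array([f(p,.056) for p in q]); d=(P[0]+P[1]-P[2]-P[3])[:2]; m=P.mean(0)
    print(n,np.round(m,4),tray(m),"len",np.linalg.norm(d)/2,"yaw",np.degrees(np.arctan2(d[1],d[0])),"w",np.linalg.norm(P[0]-P[1]))
    to(m[0],m[1],.028)
for n,p,z in [("tin",(131,158),.092),("honey",(407,153),.106),("spice",(697,150),.126)]:
    P=f(p,z); print(n,np.round(P,4),tray(P))
E
```

```text
L [ 0.4685 -0.1586  0.056 ] [-0.0401  0.0954] len 0.05452367869448633 yaw 18.478244709550594 w 0.03528519541692849
shift [ 0.0171 -0.096   0.2753] turn None
Rr [ 0.4842 -0.3551  0.056 ] [-0.0421 -0.1018] len 0.05679511239857552 yaw 22.34061897010195 w 0.035940586206239904
shift [0.0152 0.1012 0.2753] turn None
tin [ 0.547  -0.1557  0.092 ] [0.0384 0.0912]
honey [ 0.5566 -0.2529  0.106 ] [ 0.0391 -0.0064]
spice [ 0.5645 -0.345   0.126 ] [ 0.0388 -0.0988]
```

Call:
arm_command(series=[[0.004,-0.02,0.04,-0.05],[0.008,-0.045,0.08,-0.1],[0.012,-0.07,0.12,-0.15],[0.017,-0.096,0.165,-0.2],[0.017,-0.096,0.203,-0.232]], hand=0.05)

```text
time: 10.35
ee_pos: [0.4683, -0.1563, 0.0986]
tcp_rot: [-180.0, -0.0, 18.6]
wrist_force: [0.5, -0.7, -0.8]
opening: 0.0499
grasp_force: 0.0
```

Call:
arm_command(series=[[0,0,0.02,0],[0,0,0.045,0],[0,0,0.065,0],[0,0,0.074,0],[0,0,0.074,0]])

```text
time: 10.85
ee_pos: [0.4678, -0.1583, 0.0253]
tcp_rot: [-179.9, 0.1, 18.4]
wrist_force: [-0.1, 0.8, -0.7]
opening: 0.0496
grasp_force: 0.0
```

Call:
arm_command(series=[[0,0,0,0],[0,0,0,0],[0,0,0,0],[0,0,0,0],[0,0,0,0]], hand=0.0, grip_force=30)

```text
time: 11.35
ee_pos: [0.4691, -0.1588, 0.0274]
tcp_rot: [179.9, -0.1, 18.4]
wrist_force: [1.7, -0.3, 5.6]
opening: 0.0355
grasp_force: 30.8
```

Call:
arm_command(series=[[0,0,-0.02,0],[0,0,-0.06,0],[0,0,-0.1,0],[0,0,-0.15,0],[0,0,-0.2,0]])

```text
time: 11.85
ee_pos: [0.468, -0.1584, 0.2281]
tcp_rot: [-180.0, 0.0, 18.4]
wrist_force: [0.5, -0.8, -0.2]
opening: 0.0357
grasp_force: 30.1
```

```bash
cat >> h.py <<'E'
def tri(k,zmin=0,zmax=.3):
    P=[]
    for cn in ["scene","top"]:
        c,K,T=cam(cn)
        for d in bot.mark_of(cn,k)[:3]: P.append((cn,d["confidence"],d["location"],)+ray(K,T,d["location"]))
    for a in P:
        for b in P:
            if a[0]=="scene" and b[0]=="top":
                A=np.stack([a[4],-b[4]],1); t=np.linalg.lstsq(A,b[3]-a[3],rcond=None)[0]
                X,Y=a[3]+a[4]*t[0],b[3]+b[4]*t[1]
                if np.linalg.norm(X-Y)<.03: print(k,round(a[1],2),round(b[1],2),np.round((X+Y)/2,4),"gap",round(np.linalg.norm(X-Y),4))
E
python3 - <<'E'
from h import *
st()
for k in ["bucket_rim","new_tin_mid","new_honey_mid","new_spice_mid","shaker_mid"]: tri(k)
to(.52,.085,.25)
E
```

```text
11.85 [ 0.468  -0.1584  0.2281] [-1.7999e+02  2.0000e-02  1.8380e+01] F [ 0.5 -0.8 -0.2] op 0.0357 q [-18.7  -2.7   1.9  94.6  -0.  142.9]
bucket_rim 0.79 0.87 [0.5048 0.093  0.1453] gap 0.0068
new_tin_mid 0.77 0.79 [0.4223 0.3706 0.0597] gap 0.0059
new_honey_mid 0.82 0.9 [0.433  0.5439 0.038 ] gap 0.007
new_honey_mid 0.63 0.9 [0.3734 0.4347 0.2271] gap 0.025
new_honey_mid 0.63 0.69 [0.5228 0.3026 0.0721] gap 0.0046
new_spice_mid 0.59 0.51 [0.3985 0.259  0.088 ] gap 0.0031
shaker_mid 0.78 0.67 [0.5681 0.3896 0.0815] gap 0.0032
shift [ 0.1257 -0.2149 -0.0237] turn None
```

Call:
arm_command(series=[[0.015,-0.03,-0.01,0],[0.036,-0.072,-0.02,0],[0.06,-0.115,-0.02,0],[0.082,-0.158,-0.02,0],[0.1,-0.195,-0.02,0]])

```text
time: 13.35
ee_pos: [0.502, 0.0603, 0.2464]
tcp_rot: [-180.0, -0.0, 18.4]
wrist_force: [0.5, -1.1, 0.1]
opening: 0.0355
grasp_force: 30.2
```

Call:
arm_command(series=[[0.014,-0.026,0,0],[0.016,-0.03,0.02,0],[0.016,-0.03,0.06,0],[0.016,-0.03,0.1,0],[0.016,-0.03,0.11,0]])

```text
time: 13.85
ee_pos: [0.5056, 0.0913, 0.1321]
tcp_rot: [-180.0, 0.3, 18.4]
wrist_force: [-1.1, 0.3, -1.5]
opening: 0.0356
grasp_force: 30.2
```

Call:
arm_command(series=[[0,0,0.01,0],[0,0,0.01,0],[0,0,0.01,0],[0,0,0.01,0],[0,0,0.01,0]], hand=0.06)

```text
time: 14.35
ee_pos: [0.5082, 0.0916, 0.1275]
tcp_rot: [180.0, -0.1, 18.4]
wrist_force: [0.1, -0.2, -0.3]
opening: 0.0601
grasp_force: 0.0
```

Call:
arm_command(series=[[0,0,-0.02,0],[0,0,-0.06,0],[0,0,-0.1,0],[0,0,-0.14,0],[0,0,-0.16,0]])

```text
time: 14.85
ee_pos: [0.5081, 0.0916, 0.2905]
tcp_rot: [180.0, -0.3, 18.4]
wrist_force: [0.9, 0.2, 0.0]
opening: 0.0603
grasp_force: 0.0
```

```bash
python3 - <<'E'
from h import *
st(); marks("wrist",dict(bucket_rim=.145,block0_mid=.05,new_tin_mid=.066,new_honey_mid=.073,new_spice_mid=.083),save="w3")
to(.4842,-.3551,.30,22.3)
E
```

```text
14.85 [0.5081 0.0916 0.2905] [179.96  -0.27  18.38] F [0.9 0.2 0. ] op 0.0603 q [ 10.2   1.8  13.4 101.4  -0.  171.8]
wrist bucket_rim [278. 203.] 0.95 [0.5004 0.0929 0.145 ]
wrist block0_mid [555. 284.] 0.7 [ 0.4856 -0.346   0.05  ]
wrist new_tin_mid [ 47. 174.] 0.83 [0.4224 0.3771 0.066 ]
wrist new_honey_mid [107. 118.] 0.92 [0.5155 0.3112 0.073 ]
wrist new_honey_mid [553. 282.] 0.2 [ 0.4924 -0.3142  0.073 ]
wrist new_spice_mid [132. 217.] 0.79 [0.4078 0.2585 0.083 ]
shift [-0.1628  0.4165 -0.0147] turn -0.068
```

View pics/w3.png

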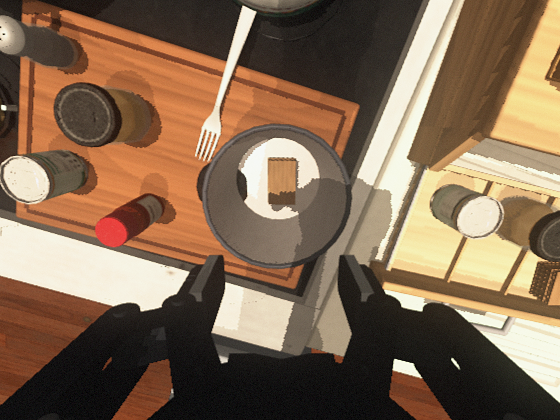

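Call:
arm_command(series=[[-0.012,0.03,0,0],[-0.028,0.072,0,0],[-0.045,0.115,0,0],[-0.062,0.158,0,0],[-0.078,0.2,0,0]], hand=0.05)

```text
time: 15.65
ee_pos: [0.4958, -0.1246, 0.2852]
tcp_rot: [-180.0, 0.1, 18.4]
wrist_force: [1.3, 0.4, 0.3]
opening: 0.0503
grasp_force: 0.0
```

Call:
arm_command(series=[[-0.018,0.045,0,0],[-0.036,0.09,0,-0.02],[-0.053,0.134,0,-0.04],[-0.07,0.178,0,-0.068],[-0.085,0.21,0,-0.068]])

```text
time: 16.15
ee_pos: [0.4814, -0.3514, 0.2845]
tcp_rot: [-179.9, 0.1, 22.3]
wrist_force: [1.0, 0.0, 0.3]
opening: 0.0501
grasp_force: 0.0
```

```bash
python3 - <<'E'
from h import *
st(); marks("wrist",dict(block0_mid=.038,old_tin_mid=.056,old_spice_mid=.073),save="w4")
to(.4842,-.3551,.026,22.3)
E
```

```text
16.15 [ 0.4814 -0.3514  0.2845] [-1.7989e+02  8.0000e-02  2.2260e+01] F [1.  0.  0.3] op 0.0501 q [-36.1  13.4  25.7 102.4  -0.  121.6]
wrist block0_mid [288. 176.] 0.9 [ 0.4854 -0.3575  0.038 ]
wrist old_tin_mid [146.  66.] 0.94 [ 0.5442 -0.1549  0.056 ]
wrist old_spice_mid [304. 113.] 0.76 [ 0.5653 -0.3438  0.073 ]
shift [0.0005 0.0069 0.2588] turn -0.002
```

Call:
arm_command(series=[[0.001,0.005,0.03,0],[0.001,0.005,0.075,0],[0.001,0.005,0.12,0],[0.001,0.005,0.165,0],[0.001,0.005,0.2,0]])

```text
time: 16.85
ee_pos: [0.4844, -0.3509, 0.0833]
tcp_rot: [-179.9, 0.1, 22.4]
wrist_force: [1.0, -0.3, 0.3]
opening: 0.0501
grasp_force: 0.0
```

Call:
arm_command(series=[[0,0,0.02,0],[0,0,0.04,0],[0,0,0.058,0],[0,0,0.058,0],[0,0,0.058,0]])

```text
time: 17.35
ee_pos: [0.4852, -0.3521, 0.0286]
tcp_rot: [-180.0, 0.0, 22.3]
wrist_force: [-0.4, -0.4, 0.5]
opening: 0.05
grasp_force: 0.0
```

Call:
arm_command(series=[[0,0,0,0],[0,0,0,0],[0,0,0,0],[0,0,0,0],[0,0,0,0]], hand=0.0)

```text
time: 17.85
ee_pos: [0.4858, -0.3534, 0.0299]
tcp_rot: [179.9, -0.1, 22.3]
wrist_force: [-0.3, 2.5, 6.0]
opening: 0.0355
grasp_force: 30.8
```

Call:
arm_command(series=[[0,0,-0.02,0],[0,0,-0.07,0],[0,0,-0.12,0],[0,0,-0.17,0],[0,0,-0.22,0]])

```text
time: 18.35
ee_pos: [0.4847, -0.353, 0.2509]
tcp_rot: [180.0, -0.0, 22.3]
wrist_force: [0.4, -0.9, 0.0]
opening: 0.0359
grasp_force: 30.1
```

```bash
python3 - <<'E'
from h import *
st(); marks("top",dict(bucket_rim=.145)); marks("top",dict(block0_mid=.038))
to(.506,.092,.25,18)
E
```

```text
18.35 [ 0.4847 -0.353   0.2509] [ 1.7995e+02 -2.0000e-02  2.2270e+01] F [ 0.4 -0.9  0. ] op 0.0359 q [-36.1  12.5  20.7  98.2  -0.  121.7]
shift [ 0.1879 -0.4047 -0.0009] turn 0.074
```

Call:
arm_command(series=[[0.013,-0.028,0,0],[0.032,-0.069,0,0],[0.052,-0.112,0,0],[0.072,-0.155,0,0],[0.092,-0.198,0,0]])

```text
time: 19.05
ee_pos: [0.4942, -0.1333, 0.2464]
tcp_rot: [-179.9, 0.1, 22.2]
wrist_force: [0.6, -1.0, -0.0]
opening: 0.0357
grasp_force: 30.1
```

Call:
arm_command(series=[[0.02,-0.043,0,0],[0.04,-0.086,0,0],[0.06,-0.129,0,0],[0.08,-0.172,0,0],[0.094,-0.202,0,0]])

```text
time: 19.55
ee_pos: [0.5046, 0.09, 0.2465]
tcp_rot: [-180.0, 0.1, 22.4]
wrist_force: [-0.1, -0.3, -1.5]
opening: 0.0356
grasp_force: 30.1
```

```bash
python3 - <<'E'
from h import *
st(); marks("wrist",dict(bucket_rim=.145))
E
```

```text
19.55 [0.5046 0.09   0.2465] [-1.7995e+02  1.4000e-01  2.2350e+01] F [-0.1 -0.3 -1.5] op 0.0356 q [ 10.1   0.3   7.   96.8   0.  167.7]
wrist bucket_rim [277. 207.] 0.79 [0.5037 0.0949 0.145 ]
```

Call:
arm_command(series=[[0,0,0.03,0],[0,0,0.07,0],[0,0,0.1,0],[0,0,0.115,0],[0,0,0.115,0]])

```text
time: 20.15
ee_pos: [0.504, 0.0867, 0.1307]
tcp_rot: [-179.9, 0.3, 22.2]
wrist_force: [0.1, -0.6, -0.2]
opening: 0.0358
grasp_force: 30.1
```

Call:
arm_command(series=[[0,0,0,0],[0,0,0,0],[0,0,0,0],[0,0,-0.04,0],[0,0,-0.08,0]], hand=0.06)

```text
time: 20.65
ee_pos: [0.505, 0.0873, 0.2143]
tcp_rot: [-180.0, 0.1, 22.3]
wrist_force: [1.4, -0.8, 0.8]
opening: 0.0603
grasp_force: 0.0
```

Call:
arm_command(series=[[0,0,-0.04,0],[0,0,-0.08,-0.14],[0,0,-0.09,-0.28],[0,0,-0.09,-0.42],[0,0,-0.09,-0.56]])

```text
time: 21.15
ee_pos: [0.506, 0.0875, 0.3048]
tcp_rot: [179.9, -0.1, 54.7]
wrist_force: [0.2, 0.8, -0.2]
opening: 0.0598
grasp_force: 0.0
```

```bash
python3 - <<'E'
from h import *
st(); marks("wrist",dict(bucket_rim=.145,block0_mid=.05))
to(.535,-.155,.30,185.2)
E
```

```text
21.15 [0.506  0.0875 0.3048] [ 1.799e+02 -1.000e-01  5.470e+01] F [ 0.2  0.8 -0.2] op 0.0598 q [  9.8   2.1  15.4 103.1  -0.  135.1]
wrist block0_mid [281. 183.] 0.66 [0.5001 0.0806 0.05  ]
wrist block0_mid [526. 350.] 0.28 [ 0.6718 -0.3901  0.05  ]
shift [-0.1795  0.1656  0.004 ] turn -2.286
```

Call:
arm_command(series=[[-0.03,0.027,0,-0.1],[-0.068,0.062,0,-0.22],[-0.105,0.097,0,-0.34],[-0.143,0.132,0,-0.46],[-0.175,0.161,0,-0.58]], hand=0.07)

```text
time: 21.8
ee_pos: [0.5343, -0.1507, 0.3037]
tcp_rot: [180.0, 0.0, 87.6]
wrist_force: [0.2, 0.9, -0.3]
opening: 0.0697
grasp_force: 0.0
```

Call:
arm_command(series=[[0,0,0,-0.14],[0,0,0,-0.28],[0,0,0,-0.42],[0,0,0,-0.56],[0,0,0,-0.7]])

```text
time: 22.3
ee_pos: [0.5344, -0.1487, 0.3035]
tcp_rot: [180.0, 0.0, 127.8]
wrist_force: [0.2, -0.2, -0.1]
opening: 0.0697
grasp_force: 0.0
```

Call:
arm_command(series=[[0,0,0,-0.14],[0,0,0,-0.28],[0,0,0,-0.42],[0,0,0,-0.56],[0,0,0,-0.7]])

```text
time: 22.8
ee_pos: [0.5344, -0.1486, 0.3036]
tcp_rot: [180.0, 0.0, 167.9]
wrist_force: [-0.1, -0.6, 0.3]
opening: 0.0698
grasp_force: 0.0
```

Call:
arm_command(series=[[0,0,0,-0.14],[0,0,0,-0.28],[0,0,0,-0.304],[0,0,0,-0.304],[0,0,0,-0.304]])

```text
time: 23.3
ee_pos: [0.5344, -0.1486, 0.3034]
tcp_rot: [-180.0, 0.0, -175.0]
wrist_force: [-0.6, 0.4, -0.7]
opening: 0.07
grasp_force: 0.0
```

```bash
python3 - <<'E'
from h import *
st(); marks("wrist",TR,save="w5")
to(.5457,-.155,.12,185.2)
E
```

```text
23.3 [ 0.5344 -0.1486  0.3034] [-1.8000e+02  1.0000e-02 -1.7503e+02] F [-0.6  0.4 -0.7] op 0.07 q [-15.5   8.   21.6 103.5   0.  -20.5]
wrist tray_handle [199.  43.] 0.58 [ 0.3801 -0.2601  0.052 ]
wrist tray_floor [211. 155.] 0.87 [ 0.5163 -0.2511  0.02  ]
wrist lane_left [279. 159.] 0.9 [ 0.5138 -0.1519  0.02  ]
wrist lane_left [513. 184.] 0.63 [0.52   0.1973 0.02  ]
wrist lane_right [145. 158.] 0.87 [ 0.5288 -0.3459  0.02  ]
wrist old_tin_mid [276. 184.] 0.59 [ 0.5425 -0.154   0.056 ]
wrist old_honey_mid [199. 191.] 0.7 [ 0.5599 -0.2565  0.063 ]
wrist old_spice_mid [125. 191.] 0.8 [ 0.5665 -0.3501  0.073 ]
wrist block0_mid [472. 174.] 0.88 [0.5085 0.121  0.038 ]
wrist block0_mid [457. 170.] 0.28 [0.5045 0.0977 0.038 ]
shift [-0.0106 -0.0074  0.1833] turn 0.0
```

View pics/w5.png

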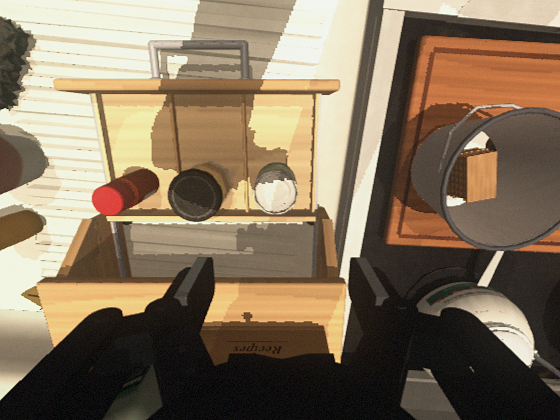

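Call:
arm_command(series=[[-0.01,-0.007,0.03,0],[-0.01,-0.007,0.07,0],[-0.01,-0.007,0.115,0],[-0.01,-0.007,0.155,0],[-0.01,-0.007,0.183,0]], hand=0.072)

```text
time: 24.3
ee_pos: [0.5439, -0.1544, 0.1172]
tcp_rot: [179.9, -0.1, -174.8]
wrist_force: [-0.1, 0.4, 0.4]
opening: 0.0719
grasp_force: 0.0
```

Call:
arm_command(series=[[0,0,0.02,0],[0,0,0.045,0],[0,0,0.065,0],[0,0,0.075,0],[0,0,0.075,0]])

```text
time: 24.8
ee_pos: [0.5445, -0.1543, 0.0444]
tcp_rot: [180.0, -0.1, -174.8]
wrist_force: [0.6, 1.0, -0.8]
opening: 0.072
grasp_force: 0.0
```

Call:
arm_command(series=[[0,0,0,0],[0,0,0,0],[0,0,0,0],[0,0,0,0],[0,0,0,0]], hand=0.03, grip_force=40)

```text
time: 25.3
ee_pos: [0.5453, -0.1548, 0.0458]
tcp_rot: [-180.0, 0.0, -174.8]
wrist_force: [-0.5, -0.6, 3.3]
opening: 0.0564
grasp_force: 43.0
```

```bash
python3 - <<'E'
from h import *
st(); p=wtray(-.049,.095); print(p); to(p[0],p[1],.045)
E
```

```text
25.3 [ 0.5453 -0.1548  0.0458] [-1.7998e+02  4.0000e-02 -1.7478e+02] F [-0.5 -0.6  3.3] op 0.0564 q [-15.8   7.7  -7.5  74.7  -0.  -21.1]
[ 0.45965985 -0.15978854]
shift [0.0857 0.0028 0.0007] turn None
```

Call:
arm_command(series=[[0,0,-0.004,0],[0.015,0,-0.005,0],[0.035,0.001,-0.005,0],[0.058,0.002,-0.005,0],[0.075,0.003,-0.005,0]])

```text
time: 25.8
ee_pos: [0.4685, -0.1582, 0.0498]
tcp_rot: [180.0, -0.1, -174.8]
wrist_force: [0.8, -0.5, -2.2]
opening: 0.0565
grasp_force: 43.2
```

Call:
arm_command(series=[[0.008,0,0,0],[0.011,0,0,0],[0.011,0,0.003,0],[0.011,0,0.005,0],[0.011,0,0.005,0]])

```text
time: 26.3
ee_pos: [0.46, -0.1595, 0.0457]
tcp_rot: [-180.0, 0.1, -174.8]
wrist_force: [-0.6, 0.9, 3.8]
opening: 0.0562
grasp_force: 43.5
```

Call:
arm_command(series=[[0,0,0,0],[0,0,0,0],[0,0,0,0],[0,0,0,0],[0,0,0,0]], hand=0.07)

```text
time: 26.8
ee_pos: [0.4591, -0.1595, 0.0452]
tcp_rot: [180.0, -0.0, -174.8]
wrist_force: [-0.7, 0.0, -0.4]
opening: 0.0697
grasp_force: 0.0
```

Call:
arm_command(series=[[0,0,-0.02,0],[0,0,-0.05,0],[0,0,-0.09,0],[0,0,-0.13,0],[0,0,-0.17,0]], hand=0.078)

```text
time: 27.3
ee_pos: [0.4588, -0.1594, 0.2169]
tcp_rot: [-180.0, 0.0, -174.8]
wrist_force: [0.9, 0.0, -0.2]
opening: 0.0781
grasp_force: 0.0
```

```bash
python3 - <<'E'
from h import *
st(); marks("wrist",TR,save="w6")
to(.5575,-.254,.13,185.2)
E
```

```text
27.3 [ 0.4588 -0.1594  0.2169] [-1.8000e+02  1.0000e-02 -1.7477e+02] F [ 0.9  0.  -0.2] op 0.0781 q [-19.2  -4.1  -0.7  93.4   0.  -24.4]
wrist tray_handle [186. 112.] 0.75 [ 0.3844 -0.2607  0.052 ]
wrist tray_floor [202. 228.] 0.7 [ 0.5209 -0.2513  0.02  ]
wrist lane_left [285. 228.] 0.65 [ 0.5108 -0.1491  0.02  ]
wrist lane_right [122. 230.] 0.66 [ 0.532 -0.351  0.02 ]
wrist old_tin_mid [282. 196.] 0.72 [ 0.461  -0.1569  0.056 ]
wrist old_honey_mid [192. 271.] 0.97 [ 0.5559 -0.2519  0.063 ]
wrist old_honey_mid [516. 264.] 0.38 [0.514  0.1132 0.063 ]
wrist old_spice_mid [104. 274.] 0.75 [ 0.5638 -0.3458  0.073 ]
wrist block0_mid [516. 263.] 0.87 [0.524  0.1364 0.038 ]
shift [-0.0899 -0.1033  0.084 ] turn 0.0
```

View pics/w6.png

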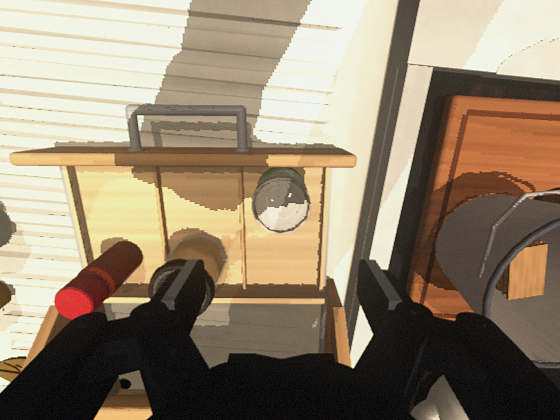

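Call:
arm_command(series=[[-0.02,-0.023,0,0],[-0.042,-0.048,0,0],[-0.066,-0.075,0,0],[-0.089,-0.102,0.02,0],[-0.089,-0.102,0.06,0]])

```text
time: 28.3
ee_pos: [0.5603, -0.2559, 0.155]
tcp_rot: [-179.9, 0.2, -174.8]
wrist_force: [0.7, -0.4, -1.0]
opening: 0.0779
grasp_force: 0.0
```

Call:
arm_command(series=[[0,0,0.03,0],[0,0,0.06,0],[0,0,0.09,0],[0,0,0.107,0],[0,0,0.107,0]])

```text
time: 28.8
ee_pos: [0.5551, -0.2521, 0.0447]
tcp_rot: [179.8, -0.3, -174.8]
wrist_force: [0.3, -0.6, 0.4]
opening: 0.0778
grasp_force: 0.0
```

Call:
arm_command(series=[[0,0,0,0],[0,0,0,0],[0,0,0,0],[0,0,0,0],[0,0,0,0]], hand=0.04)

```text
time: 29.3
ee_pos: [0.5572, -0.2531, 0.0487]
tcp_rot: [-180.0, 0.0, -174.8]
wrist_force: [0.7, -0.9, -1.3]
opening: 0.0664
grasp_force: 43.7
```

```bash
python3 - <<'E'
from h import *
st(); p=wtray(-.046,-.002); print(p); to(p[0],p[1],.05)
# gap check from w6
K=np.array(bot.camera("wrist")["camera_matrix"]); Tc=np.array(bot.camera("wrist")["T_tool_cam"])
T=np.eye(4);T[:3,:3]=R.from_euler('xyz',[180,.01,-174.77],degrees=True).as_matrix();T[:3,3]=[.4588,-.1594,.2169];T=T@Tc
for n,px,z in [("front inner top L",(280,166),.075),("front outer top",(280,153),.075),("tin top c",(282,206),.092),("tin top far edge",(282,179),.092),("handle mid",(190,111),.057),("front R inner",(110,166),.075)]:
    P=onz(K,T,px,z); print(n,np.round(P,4),tray(P))
E
```

```text
29.3 [ 0.5572 -0.2531  0.0487] [-1.7998e+02  3.0000e-02 -1.7478e+02] F [ 0.7 -0.9 -1.3] op 0.0664 q [-24.4  13.7  -0.3  76.    0.  -29.7]
[ 0.47136593 -0.25612632]
shift [ 0.0858  0.0048 -0.0014] turn None
front inner top L [ 0.4259 -0.1624  0.075 ] [-0.0829  0.0954]
front outer top [ 0.4134 -0.1635  0.075 ] [-0.0954  0.0954]
tin top c [ 0.4612 -0.1572  0.092 ] [-0.0473  0.0974]
tin top far edge [ 0.4351 -0.1596  0.092 ] [-0.0735  0.0974]
handle mid [ 0.383  -0.2551  0.057 ] [-0.1339  0.0069]
front R inner [ 0.4411 -0.3276  0.075 ] [-0.0825 -0.0705]
```

Call:
arm_command(series=[[0,0,-0.004,0],[0.015,0.001,-0.005,0],[0.035,0.002,-0.005,0],[0.058,0.004,-0.005,0],[0.075,0.005,-0.005,0]])

```text
time: 29.9
ee_pos: [0.4807, -0.2547, 0.0534]
tcp_rot: [180.0, -0.0, -174.8]
wrist_force: [-0.2, 0.3, -2.5]
opening: 0.0666
grasp_force: 43.6
```

Call:
arm_command(series=[[0.008,0,0,0],[0.012,0,0,0],[0.012,0,0.003,0],[0.012,0,0.005,0],[0.012,0,0.005,0]])

```text
time: 30.4
ee_pos: [0.4707, -0.256, 0.0485]
tcp_rot: [-180.0, 0.0, -174.8]
wrist_force: [-0.7, -0.4, 0.6]
opening: 0.0668
grasp_force: 43.8
```

Call:
arm_command(series=[[0,0,0,0],[0,0,0,0],[0,0,0,0],[0,0,0,0],[0,0,0,0]], hand=0.079)

```text
time: 30.9
ee_pos: [0.47, -0.2559, 0.0483]
tcp_rot: [-180.0, 0.0, -174.8]
wrist_force: [0.2, -0.4, 0.2]
opening: 0.0792
grasp_force: 0.0
```

Call:
arm_command(series=[[0,0,-0.02,0],[0,0,-0.05,0],[0,0,-0.09,0],[0,0,-0.13,0],[0,0,-0.17,0]])

```text
time: 31.4
ee_pos: [0.4697, -0.2558, 0.2199]
tcp_rot: [-180.0, 0.0, -174.8]
wrist_force: [1.0, -0.9, -0.7]
opening: 0.0792
grasp_force: 0.0
```

```bash
python3 - <<'E'
from h import *
st(); marks("wrist",dict(old_tin_mid=.056,old_honey_mid=.063,old_spice_mid=.073),save="w7")
to(.5645,-.345,.17,185.2)
E
```

```text
31.4 [ 0.4697 -0.2558  0.2199] [-1.7999e+02  1.0000e-02 -1.7478e+02] F [ 1.  -0.9 -0.7] op 0.0792 q [-28.6   2.6   6.3  93.7  -0.  -33.8]
wrist old_tin_mid [371. 190.] 0.86 [ 0.4572 -0.1581  0.056 ]
wrist old_spice_mid [190. 270.] 0.55 [ 0.5624 -0.3483  0.073 ]
shift [-0.0856 -0.097   0.0493] turn 0.0
```

Call:
arm_command(series=[[-0.02,-0.023,0,0],[-0.042,-0.048,0,0],[-0.065,-0.075,0,0],[-0.086,-0.098,0.01,0],[-0.086,-0.098,0.03,0]], hand=0.062)

```text
time: 32.1
ee_pos: [0.5664, -0.3478, 0.1848]
tcp_rot: [179.9, -0.1, -174.8]
wrist_force: [-1.1, -0.0, 0.5]
opening: 0.0619
grasp_force: 0.0
```

Call:
arm_command(series=[[0,0,0.03,0],[0,0,0.07,0],[0,0,0.105,0],[0,0,0.126,0],[0,0,0.126,0]])

```text
time: 32.6
ee_pos: [0.5619, -0.3441, 0.0566]
tcp_rot: [179.7, -0.4, -174.8]
wrist_force: [0.3, 0.1, 0.1]
opening: 0.062
grasp_force: 0.0
```

Call:
arm_command(series=[[0,0,0,0],[0,0,0,0],[0,0,0,0],[0,0,0,0],[0,0,0,0]], hand=0.02)

```text
time: 33.1
ee_pos: [0.565, -0.346, 0.0635]
tcp_rot: [-179.9, 0.1, -174.8]
wrist_force: [0.1, 0.2, 4.0]
opening: 0.0386
grasp_force: 38.5
```

```bash
python3 - <<'E'
from h import *
st(); p=wtray(-.0595,-.097); print(p); to(p[0],p[1],.064)
E
```

```text
33.1 [ 0.565  -0.346   0.0635] [-1.7993e+02  9.0000e-02 -1.7478e+02] F [0.1 0.2 4. ] op 0.0386 q [-31.5  20.2   9.5  79.1  -0.  -36.7]
[ 0.46645903 -0.35195519]
shift [ 0.0987  0.0031 -0.0006] turn None
```

Call:
arm_command(series=[[0,0,-0.004,0],[0.015,0,-0.005,0],[0.038,0.001,-0.005,0],[0.062,0.002,-0.005,0],[0.084,0.003,-0.005,0]])

```text
time: 33.6
ee_pos: [0.4794, -0.3501, 0.067]
tcp_rot: [180.0, -0.0, -174.8]
wrist_force: [-0.6, -0.6, -2.0]
opening: 0.0389
grasp_force: 38.0
```

Call:
arm_command(series=[[0.01,0,0,0],[0.0145,0,0,0],[0.0145,0,0.002,0],[0.0145,0,0.005,0],[0.0145,0,0.005,0]])

```text
time: 34.1
ee_pos: [0.4675, -0.3518, 0.0634]
tcp_rot: [-179.9, 0.1, -174.7]
wrist_force: [-0.1, 0.9, 6.2]
opening: 0.0387
grasp_force: 38.4
```

Call:
arm_command(series=[[0,0,0,0],[0,0,0,0],[0,0,0,0],[0,0,0,0],[0,0,0,0]], hand=0.06)

```text
time: 34.6
ee_pos: [0.4661, -0.3516, 0.0622]
tcp_rot: [180.0, -0.0, -174.8]
wrist_force: [0.4, 1.0, 0.9]
opening: 0.06
grasp_force: 0.0
```

Call:
arm_command(series=[[0,0,-0.03,0],[0,0,-0.07,0],[0,0,-0.115,0],[0,0,-0.16,0],[0,0,-0.2,0]], hand=0.078)

```text
time: 35.1
ee_pos: [0.466, -0.3516, 0.2648]
tcp_rot: [-179.9, 0.1, -174.8]
wrist_force: [1.5, -0.6, -0.8]
opening: 0.0778
grasp_force: 0.0
```

```bash
python3 - <<'E'
from h import *
st(); marks("wrist",TR,save="w8")
to(.5,.0,.30,185)
E
```

```text
35.1 [ 0.466  -0.3516  0.2648] [-1.7995e+02  6.0000e-02 -1.7478e+02] F [ 1.5 -0.6 -0.8] op 0.0778 q [-37.   10.6  20.1  99.4  -0.  -42.3]
wrist tray_handle [364. 121.] 0.65 [ 0.3832 -0.2615  0.052 ]
wrist tray_floor [347. 222.] 0.77 [ 0.5194 -0.2521  0.02  ]
wrist lane_left [423. 224.] 0.62 [ 0.513  -0.1456  0.02  ]
wrist lane_right [276. 224.] 0.68 [ 0.5315 -0.3516  0.02  ]
wrist lane_right [362. 120.] 0.22 [ 0.382  -0.2548  0.02  ]
wrist old_tin_mid [437. 195.] 0.74 [ 0.4612 -0.1568  0.056 ]
wrist old_honey_mid [361. 199.] 0.95 [ 0.4736 -0.2523  0.063 ]
wrist old_spice_mid [278. 188.] 0.96 [ 0.4675 -0.354   0.073 ]
wrist block0_mid [366. 122.] 0.24 [ 0.3844 -0.2551  0.038 ]
shift [-0.066   0.3469 -0.0385] turn 0.004
```

View pics/w8.png

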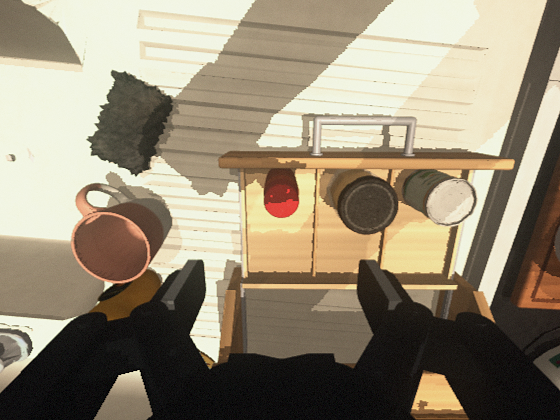

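Call:
arm_command(series=[[0,0.03,-0.01,0],[0,0.073,-0.02,0],[0,0.118,-0.03,0],[0,0.163,-0.04,0],[0,0.208,-0.045,0]])

```text
time: 36.1
ee_pos: [0.4466, -0.143, 0.3076]
tcp_rot: [-180.0, 0.0, -174.8]
wrist_force: [0.6, 0.7, 0.3]
opening: 0.0778
grasp_force: 0.0
```

Call:
arm_command(series=[[0,0.045,0,0],[0,0.09,0,0],[0,0.135,0,0],[0,0.18,0,0],[0,0.225,0,0]])

```text
time: 36.6
ee_pos: [0.4259, 0.0812, 0.307]
tcp_rot: [-180.0, -0.0, -174.8]
wrist_force: [0.5, -0.8, -0.8]
opening: 0.0784
grasp_force: 0.0
```

Call:
arm_command(series=[[-0.002,0.045,0,0],[-0.004,0.09,0,0],[-0.006,0.13,0,0],[-0.008,0.16,0,0],[-0.009,0.17,0,0]])

```text
time: 37.1
ee_pos: [0.4196, 0.252, 0.3063]
tcp_rot: [-180.0, -0.1, -174.6]
wrist_force: [0.3, -1.0, -1.0]
opening: 0.0783
grasp_force: 0.0
```

Call:
arm_command(series=[[0,0,0,0],[0,0,0,0],[0,0,0,0],[0,0,0,0],[0,0,0,0]])

```text
time: 37.6
ee_pos: [0.4203, 0.2489, 0.3075]
tcp_rot: [180.0, 0.0, -174.8]
wrist_force: [0.6, 0.5, 0.4]
opening: 0.0781
grasp_force: 0.0
```

```bash
python3 - <<'E'
from h import *
st(); marks("wrist",dict(bucket_rim=.145,new_tin_mid=.066,new_honey_mid=.073,new_spice_mid=.083,shaker_mid=.075),save="w9")
for k in ["new_tin_mid","new_honey_mid","new_spice_mid"]: tri(k)
E
```

```text
37.6 [0.4203 0.2489 0.3075] [ 1.7999e+02  2.0000e-02 -1.7484e+02] F [0.6 0.5 0.4] op 0.0781 q [ 30.6  -1.   12.5 103.5   0.   25.5]
wrist bucket_rim [141. 252.] 0.89 [0.5034 0.0966 0.145 ]
wrist new_tin_mid [373. 189.] 0.66 [0.4232 0.3755 0.066 ]
wrist new_honey_mid [319. 252.] 0.81 [0.5192 0.3125 0.073 ]
wrist new_honey_mid [485. 197.] 0.61 [0.4184 0.5238 0.073 ]
wrist new_spice_mid [285. 171.] 0.92 [0.4067 0.2535 0.083 ]
new_honey_mid 0.81 0.55 [0.5273 0.3083 0.0767] gap 0.0
new_spice_mid 0.96 0.6 [0.4062 0.2621 0.0865] gap 0.0067
```

View pics/w9.png

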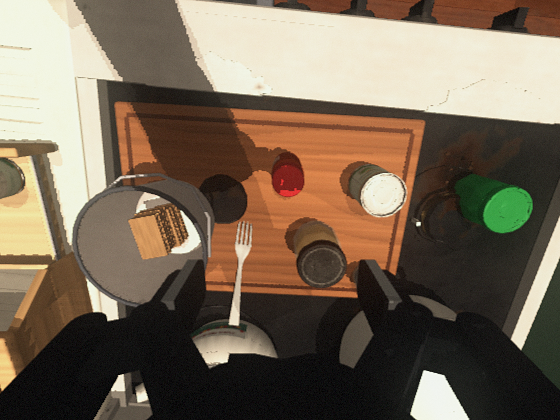

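Call:
arm_command(series=[[0.013,0.008,0.02,0],[0.013,0.008,0.05,0],[0.013,0.008,0.08,0],[0.013,0.008,0.11,0],[0.013,0.008,0.13,0]], hand=0.07)

```text
time: 39.0
ee_pos: [0.4059, 0.2561, 0.1751]
tcp_rot: [-180.0, -0.1, -174.8]
wrist_force: [0.1, -0.7, 0.0]
opening: 0.0698
grasp_force: 0.0
```

```bash
python3 - <<'E'
from h import *
st(); marks("wrist",dict(new_spice_mid=.083),save="w10")
c=cv2.imread("pics/w10.png"); h=cv2.cvtColor(c,cv2.COLOR_BGR2HSV)
m=((h[...,1]>180)&((h[...,0]<6)|(h[...,0]>174))&(h[...,2]>140)).astype(np.uint8)
n,l,s,ce=cv2.connectedComponentsWithStats(m); 
for i in range(1,n):
    if s[i,4]>100: print(s[i],ce[i])
K=np.array(bot.camera("wrist")["camera_matrix"])
E
```

```text
39.0 [0.4059 0.2561 0.1751] [-1.7996e+02 -9.0000e-02 -1.7477e+02] F [ 0.1 -0.7  0. ] op 0.0698 q [32.3 -5.3 -6.4 89.   0.  27. ]
wrist new_spice_mid [275. 217.] 0.93 [0.4087 0.2526 0.083 ]
wrist new_spice_mid [ 87. 300.] 0.4 [0.5067 0.0842 0.083 ]
[273 251  30  14 239] [287.0209205  257.24686192]
```

Call:
arm_command(series=[[-0.001,-0.002,0.025,0],[-0.001,-0.002,0.055,0],[-0.001,-0.002,0.08,0],[-0.001,-0.002,0.093,0],[-0.001,-0.002,0.098,0]])

```text
time: 39.65
ee_pos: [0.4077, 0.2546, 0.0793]
tcp_rot: [-180.0, -0.0, -174.8]
wrist_force: [-0.5, 1.4, 0.1]
opening: 0.0701
grasp_force: 0.0
```

Call:
arm_command(series=[[0,0,0,0],[0,0,0,0],[0,0,0,0],[0,0,0,0],[0,0,0,0]], hand=0.02)

```text
time: 40.15
ee_pos: [0.4085, 0.2551, 0.081]
tcp_rot: [179.9, 0.1, -174.8]
wrist_force: [-0.3, 0.9, 6.3]
opening: 0.0384
grasp_force: 40.4
```

Call:
arm_command(series=[[0,0,-0.02,0],[0,0,-0.05,0],[0,0,-0.09,0],[0,0,-0.13,0],[0,0,-0.15,0]])

```text
time: 40.65
ee_pos: [0.4082, 0.2548, 0.2332]
tcp_rot: [179.9, 0.2, -174.8]
wrist_force: [0.0, -0.0, -2.6]
opening: 0.0382
grasp_force: 41.4
```

```bash
python3 - <<'E'
from h import *
st(); p=wtray(.040,-.097); print(p); to(p[0],p[1],.23)
E
```

```text
40.65 [0.4082 0.2548 0.2332] [ 179.9     0.21 -174.78] F [ 0.  -0.  -2.6] op 0.0382 q [32.  -4.6  0.7 95.1 -0.  26.8]
[ 0.56555633 -0.34301227]
shift [-0.1023 -0.6097  0.0024] turn None
```

Call:
arm_command(series=[[0,-0.02,-0.01,0],[0,-0.055,-0.02,0],[0,-0.1,-0.02,0],[0,-0.145,-0.02,0],[0,-0.19,-0.02,0]])

```text
time: 41.15
ee_pos: [0.4248, 0.0638, 0.2497]
tcp_rot: [-180.0, 0.0, -174.7]
wrist_force: [1.0, 0.8, -2.9]
opening: 0.038
grasp_force: 41.4
```

Call:
arm_command(series=[[0,-0.045,0,0],[0,-0.09,0,0],[-0.01,-0.133,0,0],[-0.025,-0.175,0,0],[-0.04,-0.217,0,0]])

```text
time: 41.65
ee_pos: [0.4848, -0.1491, 0.2498]
tcp_rot: [-180.0, 0.0, -174.8]
wrist_force: [1.2, 0.3, -2.4]
opening: 0.0382
grasp_force: 41.4
```

Call:
arm_command(series=[[-0.014,-0.042,0,0],[-0.028,-0.084,0,0],[-0.042,-0.126,0,0],[-0.054,-0.165,0,0],[-0.062,-0.195,0,0]])

```text
time: 42.15
ee_pos: [0.5645, -0.338, 0.2485]
tcp_rot: [180.0, -0.0, -174.8]
wrist_force: [1.2, 0.4, -3.1]
opening: 0.0383
grasp_force: 41.4
```

Call:
arm_command(series=[[0,-0.006,0,0],[0,-0.008,0,0],[0,-0.008,0,0],[0,-0.008,0,0],[0,-0.008,0,0]])

```text
time: 42.65
ee_pos: [0.5648, -0.3427, 0.2501]
tcp_rot: [-180.0, 0.0, -174.7]
wrist_force: [0.3, -0.4, -3.3]
opening: 0.0382
grasp_force: 41.5
```

```bash
python3 - <<'E'
from h import *
st(); p=wtray(.040,-.097); to(p[0],p[1],.074); marks("wrist",TR,n=2,save="w11")
E
```

```text
42.65 [ 0.5648 -0.3427  0.2501] [-1.7997e+02  4.0000e-02 -1.7472e+02] F [ 0.3 -0.4 -3.3] op 0.0382 q [-31.2  21.9  32.3 100.4   0.  -36.5]
shift [-0.0006 -0.0003  0.1761] turn None
wrist tray_handle [375.  21.] 0.97 [ 0.3849 -0.2627  0.052 ]
wrist tray_handle [459. 108.] 0.38 [ 0.4587 -0.1551  0.052 ]
wrist tray_floor [358. 150.] 0.94 [ 0.5172 -0.2493  0.02  ]
wrist lane_left [438. 154.] 0.92 [ 0.5122 -0.1482  0.02  ]
wrist lane_right [277. 152.] 0.94 [ 0.5289 -0.3501  0.02  ]
wrist lane_right [279. 267.] 0.75 [ 0.6899 -0.3331  0.02  ]
wrist roof_edge [384. 301.] 0.64 [ 0.6374 -0.2407  0.163 ]
wrist old_tin_mid [456. 114.] 0.77 [ 0.4653 -0.1581  0.056 ]
wrist old_honey_mid [375.  18.] 0.32 [ 0.3854 -0.2655  0.063 ]
wrist old_spice_mid [280.  94.] 0.68 [ 0.4644 -0.3523  0.073 ]
wrist old_spice_mid [384. 301.] 0.22 [ 0.6965 -0.1975  0.073 ]
```

Call:
arm_command(series=[[0,0,0.03,0],[0,0,0.07,0],[0,0,0.11,0],[0,0,0.145,0],[0,0,0.16,0]])

```text
time: 43.65
ee_pos: [0.5632, -0.3428, 0.0853]
tcp_rot: [179.8, -0.2, -174.8]
wrist_force: [-0.1, -0.0, -2.6]
opening: 0.0381
grasp_force: 41.5
```

Call:
arm_command(series=[[0,0,0.004,0],[0,0,0.006,0],[0,0,0.008,0],[0,0,0.01,0],[0,0,0.01,0]])

```text
time: 44.15
ee_pos: [0.5651, -0.3438, 0.0801]
tcp_rot: [-180.0, 0.1, -174.8]
wrist_force: [-0.1, -0.0, -3.1]
opening: 0.0378
grasp_force: 41.5
```

Call:
arm_command(series=[[0,0,0.001,0],[0,0,0.002,0],[0,0,0.003,0],[0,0,0.003,0],[0,0,0.003,0]])

```text
time: 44.65
ee_pos: [0.5648, -0.3436, 0.0762]
tcp_rot: [180.0, -0.0, -174.8]
wrist_force: [0.1, 0.0, -3.0]
opening: 0.038
grasp_force: 41.5
```

Call:
arm_command(series=[[0,0,0.001,0],[0,0,0.002,0],[0,0,0.003,0],[0,0,0.003,0],[0,0,0.003,0]])

```text
time: 45.15
ee_pos: [0.5648, -0.3436, 0.0732]
tcp_rot: [180.0, -0.0, -174.8]
wrist_force: [-0.2, 0.1, -2.9]
opening: 0.0384
grasp_force: 41.5
```

Call:
arm_command(series=[[0,0,0.001,0],[0,0,0.002,0],[0,0,0.002,0],[0,0,0.002,0],[0,0,0.002,0]])

```text
time: 45.65
ee_pos: [0.5648, -0.3436, 0.0713]
tcp_rot: [180.0, -0.0, -174.8]
wrist_force: [0.2, -0.1, -3.4]
opening: 0.038
grasp_force: 41.5
```

Call:
arm_command(series=[[0,0,0.001,0],[0,0,0.002,0],[0,0,0.002,0],[0,0,0.002,0],[0,0,0.002,0]])

```text
time: 46.15
ee_pos: [0.5652, -0.3437, 0.0711]
tcp_rot: [-179.9, 0.1, -174.8]
wrist_force: [-1.3, 1.8, 8.1]
opening: 0.0382
grasp_force: 42.5
```

Call:
arm_command(series=[[0,0,-0.001,0],[0,0,-0.001,0],[0,0,-0.001,0],[0,0,-0.001,0],[0,0,-0.001,0]], hand=0.06)

```text
time: 46.65
ee_pos: [0.5648, -0.3436, 0.0701]
tcp_rot: [180.0, -0.0, -174.8]
wrist_force: [-0.1, -0.2, 0.1]
opening: 0.0599
grasp_force: 0.0
```

Call:
arm_command(series=[[0,0,-0.03,0],[0,0,-0.07,0],[0,0,-0.11,0],[0,0,-0.16,0],[0,0,-0.21,0]], hand=0.075)

```text
time: 47.15
ee_pos: [0.5643, -0.3434, 0.282]
tcp_rot: [180.0, -0.0, -174.8]
wrist_force: [0.4, -0.9, 1.2]
opening: 0.0751
grasp_force: 0.0
```

Call:
arm_command(series=[[0.012,0.03,0,0],[0.027,0.07,0,0],[0.042,0.112,0,0],[0.058,0.154,0,0],[0.073,0.196,0,0]])

```text
time: 47.65
ee_pos: [0.4732, -0.1538, 0.2802]
tcp_rot: [180.0, 0.0, -174.8]
wrist_force: [1.0, 0.6, 0.7]
opening: 0.075
grasp_force: 0.0
```

Call:
arm_command(series=[[0,0.045,0,0],[0,0.09,0,0],[0,0.135,0,0],[0,0.18,0,0],[0,0.225,0,0]])

```text
time: 48.15
ee_pos: [0.4532, 0.0706, 0.2805]
tcp_rot: [180.0, 0.0, -174.8]
wrist_force: [0.3, 0.7, 0.7]
opening: 0.0748
grasp_force: 0.0
```

Call:
arm_command(series=[[0,0.045,0,0],[0,0.09,0,0],[0,0.135,0,0],[0,0.18,0,0],[0,0.22,0,0]])

```text
time: 48.65
ee_pos: [0.4331, 0.2902, 0.2803]
tcp_rot: [180.0, 0.0, -174.7]
wrist_force: [1.1, -0.0, -0.0]
opening: 0.0748
grasp_force: 0.0
```

Call:
arm_command(series=[[0,0.03,0,0],[0,0.06,0,0],[0,0.075,0,0],[0,0.08,0,0],[0,0.08,0,0]])

```text
time: 49.15
ee_pos: [0.4265, 0.3675, 0.2801]
tcp_rot: [-180.0, -0.0, -174.8]
wrist_force: [0.6, -0.2, 0.7]
opening: 0.0754
grasp_force: 0.0
```

```bash
python3 - <<'E'
from h import *
st(); marks("wrist",dict(bucket_rim=.145,new_tin_mid=.066,new_honey_mid=.073,shaker_mid=.075),n=2,save="w12")
E
```

```text
49.15 [0.4265 0.3675 0.2801] [-1.7998e+02 -2.0000e-02 -1.7475e+02] F [ 0.6 -0.2  0.7] op 0.0754 q [ 40.8   8.3  19.2 100.9  -0.   35.5]
wrist bucket_rim [ 14. 246.] 0.56 [0.5007 0.097  0.145 ]
wrist new_tin_mid [287. 183.] 0.75 [0.4254 0.376  0.066 ]
wrist new_honey_mid [410. 192.] 0.7 [0.421  0.5282 0.073 ]
wrist new_honey_mid [233. 250.] 0.64 [0.5187 0.314  0.073 ]
wrist shaker_mid [297. 288.] 0.56 [0.5663 0.4029 0.075 ]
```

Call:
arm_command(series=[[0.001,0.009,0.03,0],[0.001,0.009,0.07,0],[0.001,0.009,0.11,0],[0.001,0.009,0.15,0],[0.001,0.009,0.18,0]])

```text
time: 49.9
ee_pos: [0.4242, 0.3754, 0.0979]
tcp_rot: [-179.9, -0.1, -174.8]
wrist_force: [-0.4, 0.3, 0.4]
opening: 0.075
grasp_force: 0.0
```

Call:
arm_command(series=[[0,0,0.02,0],[0,0,0.033,0],[0,0,0.041,0],[0,0,0.044,0],[0,0,0.044,0]])

```text
time: 50.4
ee_pos: [0.4249, 0.3767, 0.0569]
tcp_rot: [180.0, 0.0, -174.8]
wrist_force: [-0.2, -0.5, 0.5]
opening: 0.0751
grasp_force: 0.0
```

Call:
arm_command(series=[[0,0,0,0],[0,0,0,0],[0,0,0,0],[0,0,0,0],[0,0,0,0]], hand=0.03)

```text
time: 50.9
ee_pos: [0.4251, 0.377, 0.0576]
tcp_rot: [179.9, 0.1, -174.8]
wrist_force: [0.0, 0.1, 6.1]
opening: 0.0563
grasp_force: 43.0
```

Call:
arm_command(series=[[0,0,-0.02,0],[0,0,-0.05,0],[0,0,-0.1,0],[0,0,-0.15,0],[0,0,-0.18,0]])

```text
time: 51.4
ee_pos: [0.4249, 0.3769, 0.2404]
tcp_rot: [179.9, 0.2, -174.8]
wrist_force: [-0.1, 0.9, -2.0]
opening: 0.0566
grasp_force: 43.5
```

```bash
python3 - <<'E'
from h import *
st(); p=wtray(.042,.097); print(p); to(p[0],p[1],.23)
E
```

```text
51.4 [0.4249 0.3769 0.2404] [ 179.86    0.18 -174.77] F [-0.1  0.9 -2. ] op 0.0566 q [41.6  7.5 13.8 96.1  0.  36.3]
[ 0.5501118  -0.14961769]
shift [-0.0767 -0.5358  0.0094] turn None
```

Call:
arm_command(series=[[0,-0.02,0,0],[0,-0.055,0,0],[0,-0.1,0,0],[0,-0.145,0,0],[0,-0.19,0,0]])

```text
time: 51.9
ee_pos: [0.4416, 0.1859, 0.2362]
tcp_rot: [-180.0, 0.0, -174.7]
wrist_force: [1.3, -0.7, -1.8]
opening: 0.0565
grasp_force: 43.7
```

Call:
arm_command(series=[[0,-0.045,0,0],[0,-0.09,0,0],[-0.01,-0.133,0,0],[-0.025,-0.175,0,0],[-0.04,-0.217,0,0]])

```text
time: 52.4
ee_pos: [0.5018, -0.0269, 0.2366]
tcp_rot: [180.0, 0.0, -174.8]
wrist_force: [1.5, 1.3, -2.1]
opening: 0.0566
grasp_force: 43.6
```

Call:
arm_command(series=[[-0.014,-0.042,0,0],[-0.028,-0.084,0,0],[-0.037,-0.11,0,0],[-0.037,-0.125,0,0],[-0.037,-0.129,0,0]])

```text
time: 52.9
ee_pos: [0.5499, -0.1512, 0.2358]
tcp_rot: [180.0, -0.1, -174.9]
wrist_force: [0.0, 0.2, -3.7]
opening: 0.0565
grasp_force: 43.7
```

Call:
arm_command(series=[[0,0,0.03,0],[0,0,0.07,0],[0,0,0.11,0],[0,0,0.15,0],[0,0,0.18,0]])

```text
time: 53.4
ee_pos: [0.5488, -0.1484, 0.0541]
tcp_rot: [179.9, -0.1, -174.7]
wrist_force: [-0.3, 0.1, -2.3]
opening: 0.0563
grasp_force: 43.7
```

Call:
arm_command(series=[[0,0,0.004,0],[0,0,0.006,0],[0,0,0.008,0],[0,0,0.009,0],[0,0,0.009,0]])

```text
time: 53.9
ee_pos: [0.5508, -0.1503, 0.0486]
tcp_rot: [-180.0, 0.1, -174.8]
wrist_force: [-0.3, -0.2, -2.9]
opening: 0.0567
grasp_force: 43.6
```

Call:
arm_command(series=[[0,0,0.001,0],[0,0,0.002,0],[0,0,0.003,0],[0,0,0.003,0],[0,0,0.003,0]])

```text
time: 54.4
ee_pos: [0.5515, -0.1503, 0.0475]
tcp_rot: [-180.0, 0.3, -174.8]
wrist_force: [-3.2, 1.6, 16.0]
opening: 0.0564
grasp_force: 45.3
```

```bash
python3 - <<'E'
from h import *
st(); print(tray(bot.get_obs()["ee_pos"]))
E
```

```text
54.4 [ 0.5515 -0.1503  0.0475] [-179.95    0.25 -174.78] F [-3.2  1.6 16. ] op 0.0564 q [-15.3   8.1  -6.9  74.8   0.  -20.5]
[0.0433 0.0962]
```

Call:
arm_command(series=[[0,0,-0.002,0],[0,0,-0.002,0],[0,0,-0.002,0],[0,0,-0.002,0],[0,0,-0.002,0]], hand=0.07)

```text
time: 54.9
ee_pos: [0.55, -0.1502, 0.046]
tcp_rot: [180.0, -0.0, -174.8]
wrist_force: [0.2, -0.8, -0.3]
opening: 0.0703
grasp_force: 0.0
```

Call:
arm_command(series=[[0,0,-0.03,0],[0,0,-0.075,0],[0,0,-0.12,0],[0,0,-0.17,0],[0,0,-0.22,0]], hand=0.079)

```text
time: 55.4
ee_pos: [0.5497, -0.1501, 0.2681]
tcp_rot: [180.0, -0.0, -174.8]
wrist_force: [0.1, -0.2, -0.2]
opening: 0.0789
grasp_force: 0.0
```

Call:
arm_command(series=[[0.01,0.03,0,0],[0.02,0.07,0,0],[0.03,0.113,0,0],[0.04,0.156,0,0],[0.042,0.2,0,0]])

```text
time: 55.9
ee_pos: [0.489, 0.0464, 0.2666]
tcp_rot: [-180.0, 0.0, -174.8]
wrist_force: [0.5, 0.1, -0.0]
opening: 0.079
grasp_force: 0.0
```

Call:
arm_command(series=[[0,0.045,0,0],[0,0.09,0,0],[0,0.135,0,0],[0,0.18,0,0],[0,0.22,0,0]])

```text
time: 56.4
ee_pos: [0.4694, 0.2664, 0.2662]
tcp_rot: [180.0, 0.0, -174.7]
wrist_force: [0.5, -0.5, -0.2]
opening: 0.0787
grasp_force: 0.0
```

Call:
arm_command(series=[[0,0.005,0,0],[0,0.005,0,0],[0,0.005,0,0],[0,0.005,0,0],[0,0.005,0,0]])

```text
time: 56.9
ee_pos: [0.4699, 0.2682, 0.2666]
tcp_rot: [180.0, 0.0, -174.9]
wrist_force: [-0.0, 1.0, -0.4]
opening: 0.0787
grasp_force: 0.0
```

```bash
python3 - <<'E'
from h import *
st(); marks("wrist",dict(bucket_rim=.145,new_honey_mid=.073,shaker_mid=.075),n=2,save="w13")
E
```

```text
56.9 [0.4699 0.2682 0.2666] [ 1.7999e+02  2.0000e-02 -1.7487e+02] F [-0.   1.  -0.4] op 0.0787 q [29.7  4.7 13.7 99.  -0.  24.6]
wrist bucket_rim [ 99. 220.] 0.67 [0.5013 0.0964 0.145 ]
wrist new_honey_mid [503. 170.] 0.64 [0.4262 0.5232 0.073 ]
wrist new_honey_mid [310. 231.] 0.59 [0.522  0.3099 0.073 ]
wrist shaker_mid [378. 270.] 0.75 [0.5668 0.4029 0.075 ]
```

View pics/w13.png

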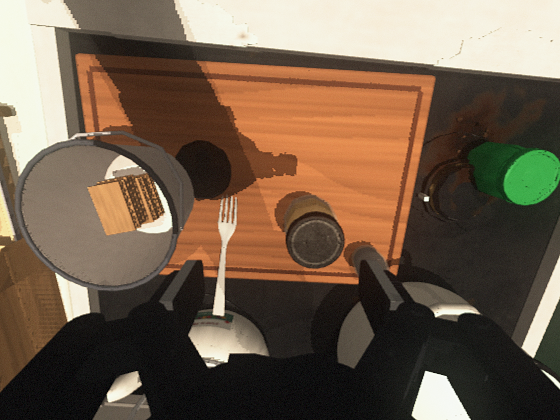

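```bash
python3 - <<'E'
from h import *
c,K,T=cam("wrist")
for p,z in [((315,239),.116),((360,310),.12),((345,340),.12),((400,287),.12),((230,312),.1),((361,256),.12)]: print(p,np.round(onz(K,T,p,z),4))
to(.521,.311,.18)
E
```

```text
(315, 239) [0.5138 0.3109 0.116 ]
(360, 310) [0.5961 0.3736 0.12  ]
(345, 340) [0.6399 0.3629 0.12  ]
(400, 287) [0.5618 0.4135 0.12  ]
(230, 312) [0.6279 0.2203 0.1   ]
(361, 256) [0.5275 0.3628 0.12  ]
shift [-0.0549  0.0373  0.0864] turn None
```

Call:
arm_command(series=[[-0.02,0.015,0,0],[-0.04,0.03,0.01,0],[-0.053,0.038,0.03,0],[-0.053,0.038,0.07,0],[-0.053,0.038,0.1,0]], hand=0.081)

```text
time: 57.65
ee_pos: [0.5189, 0.312, 0.1639]
tcp_rot: [-180.0, -0.1, -174.8]
wrist_force: [0.8, -0.4, 0.4]
opening: 0.0813
grasp_force: 0.0
```

Call:
arm_command(series=[[0,0,0.02,0],[0,0,0.05,0],[0,0,0.08,0],[0,0,0.1,0],[0,0,0.105,0]])

```text
time: 58.15
ee_pos: [0.5177, 0.3111, 0.0585]
tcp_rot: [-179.9, -0.2, -174.8]
wrist_force: [0.0, -0.7, -0.4]
opening: 0.0811
grasp_force: 0.0
```

Call:
arm_command(series=[[0,0,0,0],[0,0,0,0],[0,0,0,0],[0,0,0,0],[0,0,0,0]], hand=0.04)

```text
time: 58.65
ee_pos: [0.5192, 0.3122, 0.0618]
tcp_rot: [180.0, 0.0, -174.8]
wrist_force: [0.5, -0.1, -0.9]
opening: 0.0661
grasp_force: 45.7
```

Call:
arm_command(series=[[0,0,-0.02,0],[0,0,-0.05,0],[0,0,-0.1,0],[0,0,-0.15,0],[0,0,-0.19,0]])

```text
time: 59.15
ee_pos: [0.5188, 0.3119, 0.2546]
tcp_rot: [179.9, 0.1, -174.8]
wrist_force: [0.9, -0.1, -3.2]
opening: 0.0661
grasp_force: 46.8
```

```bash
python3 - <<'E'
from h import *
st(); p=wtray(.040,-.001); print(p); to(p[0],p[1],.24)
E
```

```text
59.15 [0.5188 0.3119 0.2546] [ 1.7994e+02  1.2000e-01 -1.7477e+02] F [ 0.9 -0.1 -3.2] op 0.0661 q [31.  13.4 22.2 98.7  0.  25.8]
[ 0.55692799 -0.24740081]
shift [ 0.013  -0.5605  0.0139] turn None
```

Call:
arm_command(series=[[0.005,-0.02,0,0],[0.01,-0.055,0,0],[0.02,-0.1,0,0],[0.03,-0.145,0,0],[0.03,-0.19,0,0]])

```text
time: 59.65
ee_pos: [0.5053, 0.1185, 0.2518]
tcp_rot: [180.0, 0.0, -174.7]
wrist_force: [0.7, -0.6, -4.1]
opening: 0.066
grasp_force: 46.7
```

Call:
arm_command(series=[[0,-0.045,0,0],[0,-0.09,0,0],[0,-0.135,0,0],[0,-0.18,0,0],[0,-0.22,0,0]])

```text
time: 60.15
ee_pos: [0.5262, -0.1013, 0.2515]
tcp_rot: [-180.0, 0.0, -174.8]
wrist_force: [0.9, -0.0, -3.9]
opening: 0.0664
grasp_force: 46.7
```

Call:
arm_command(series=[[-0.006,-0.042,0,0],[-0.012,-0.084,0,0],[-0.017,-0.12,0,0],[-0.017,-0.145,0,0],[-0.017,-0.15,0,0]])

```text
time: 60.65
ee_pos: [0.5568, -0.2496, 0.2504]
tcp_rot: [180.0, -0.1, -174.9]
wrist_force: [0.4, -0.1, -4.3]
opening: 0.0663
grasp_force: 46.8
```

Call:
arm_command(series=[[0,0,0.03,0],[0,0,0.07,0],[0,0,0.11,0],[0,0,0.15,0],[0,0,0.185,0]])

```text
time: 61.15
ee_pos: [0.5564, -0.2459, 0.0644]
tcp_rot: [180.0, -0.0, -174.7]
wrist_force: [0.3, 0.3, -3.4]
opening: 0.0662
grasp_force: 46.7
```

Call:
arm_command(series=[[0,0,0.004,0],[0,0,0.008,0],[0,0,0.012,0],[0,0,0.014,0],[0,0,0.014,0]])

```text
time: 61.65
ee_pos: [0.5576, -0.2472, 0.0534]
tcp_rot: [-180.0, 0.1, -174.8]
wrist_force: [-0.6, -0.3, -3.9]
opening: 0.0661
grasp_force: 47.4
```

```bash
python3 - <<'E'
from h import *
st(); print(tray(bot.get_obs()["ee_pos"]))
E
```

```text
61.65 [ 0.5576 -0.2472  0.0534] [-1.7995e+02  9.0000e-02 -1.7477e+02] F [-0.6 -0.3 -3.9] op 0.0661 q [-23.9  13.2  -0.3  76.4   0.  -29.1]
[ 0.0406 -0.0008]
```

Call:
arm_command(series=[[0,0,0.001,0],[0,0,0.002,0],[0,0,0.0025,0],[0,0,0.0025,0],[0,0,0.0025,0]])

```text
time: 62.15
ee_pos: [0.5575, -0.2471, 0.0517]
tcp_rot: [-179.9, 0.1, -174.8]
wrist_force: [-2.9, 2.1, 6.9]
opening: 0.0657
grasp_force: 48.3
```

Call:
arm_command(series=[[0,0,0,0],[0,0,0,0],[0,0,0,0],[0,0,0,0],[0,0,0,0]], hand=0.079)

```text
time: 62.65
ee_pos: [0.5569, -0.247, 0.0497]
tcp_rot: [180.0, -0.0, -174.8]
wrist_force: [0.2, 1.1, -1.0]
opening: 0.0791
grasp_force: 0.0
```

Call:
arm_command(series=[[0,0,-0.03,0],[0,0,-0.075,0],[0,0,-0.12,0],[0,0,-0.17,0],[0,0,-0.22,0]])

```text
time: 63.15
ee_pos: [0.5565, -0.2468, 0.2717]
tcp_rot: [-180.0, 0.0, -174.8]
wrist_force: [1.8, -0.3, 0.6]
opening: 0.0786
grasp_force: 0.0
```

Call:
arm_command(series=[[0.02,0,-0.01,0],[0.05,0,-0.02,0],[0.08,0,-0.03,0],[0.1,0,-0.03,0],[0.1,0,-0.03,0]])

```text
time: 63.65
ee_pos: [0.4558, -0.2563, 0.3012]
tcp_rot: [-179.9, 0.1, -174.9]
wrist_force: [-0.4, -1.3, 0.2]
opening: 0.0789
grasp_force: 0.0
```

```bash
python3 - <<'E'
from h import *
st(); marks("wrist",TR,n=2,save="w14"); tr=dict(tin=.056,honey=.063,spice=.073)
for k,z in tr.items():
    for n in bot.mark_of("wrist","new_%s_mid"%k)[:2]:
        print(k,n)
E
```

```text
63.65 [ 0.4558 -0.2563  0.3012] [-1.7993e+02  9.0000e-02 -1.7485e+02] F [-0.4 -1.3  0.2] op 0.0789 q [-29.3   3.3  16.2 102.8  -0.  -34.5]
wrist tray_handle [280. 122.] 0.94 [ 0.3835 -0.2629  0.052 ]
wrist lane_right [215. 216.] 0.56 [ 0.5306 -0.3502  0.02  ]
wrist roof_edge [280. 348.] 0.89 [ 0.6373 -0.2402  0.163 ]
wrist roof_edge [283. 254.] 0.52 [ 0.5147 -0.2483  0.163 ]
wrist old_tin_mid [351. 189.] 0.97 [ 0.4618 -0.1591  0.056 ]
wrist old_tin_mid [350. 250.] 0.73 [ 0.5514 -0.1467  0.056 ]
wrist old_spice_mid [202. 182.] 0.55 [ 0.4667 -0.357   0.073 ]
wrist block0_mid [538. 242.] 0.64 [0.5217 0.1403 0.038 ]
tin {'location': [346.5, 250.4], 'confidence': 0.58}
honey {'location': [279.5, 251.5], 'confidence': 0.89}
spice {'location': [209.0, 251.0], 'confidence': 0.84}
```

View pics/w14.png

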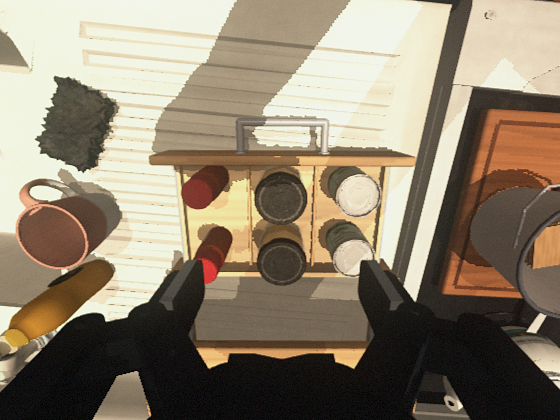

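Call:
arm_command(series=[[0.015,0,0,0.1],[0.035,0,0,0.24],[0.055,0,0.02,0.38],[0.07,0,0.04,0.52],[0.073,0,0.06,0.66]], hand=0.034)

```text
time: 64.8
ee_pos: [0.3836, -0.2628, 0.2396]
tcp_rot: [-180.0, 0.1, 147.0]
wrist_force: [-0.1, -1.8, -0.1]
opening: 0.0342
grasp_force: 0.0
```

Call:
arm_command(series=[[0,0,0.03,0.14],[0,0,0.06,0.28],[0,0,0.09,0.42],[0,0,0.11,0.56],[0,0,0.12,0.7]])

```text
time: 65.3
ee_pos: [0.3839, -0.2622, 0.1177]
tcp_rot: [-179.9, -0.1, 107.0]
wrist_force: [-0.3, 0.2, 0.2]
opening: 0.0342
grasp_force: 0.0
```

Call:
arm_command(series=[[0,0,0,0.14],[0,0,0,0.21],[0,0,0,0.21],[0,0,0,0.21],[0,0,0,0.21]])

```text
time: 65.8
ee_pos: [0.3847, -0.2627, 0.1199]
tcp_rot: [180.0, 0.0, 95.4]
wrist_force: [-0.6, 0.0, 0.1]
opening: 0.0339
grasp_force: 0.0
```

```bash
python3 - <<'E'
from h import *
st(); marks("wrist",dict(tray_handle=.052),n=2); to(.383,-.2625,.033,95.2)
E
```

```text
65.8 [ 0.3847 -0.2627  0.1199] [1.7999e+02 1.0000e-02 9.5370e+01] F [-0.6  0.   0.1] op 0.0339 q [-34.3  -7.3 -14.3  83.    0.   50.3]
wrist tray_handle [281. 223.] 0.85 [ 0.3835 -0.2618  0.052 ]
wrist tray_handle [375. 345.] 0.53 [ 0.4772 -0.3683  0.052 ]
shift [ 0.0004 -0.0017  0.0869] turn 0.002
```

Call:
arm_command(series=[[0,-0.001,0.02,0],[0,-0.001,0.045,0],[0,-0.001,0.07,0],[0,-0.001,0.082,0],[0,-0.001,0.086,0]])

```text
time: 66.4
ee_pos: [0.3831, -0.2624, 0.0327]
tcp_rot: [-179.9, -0.1, 95.3]
wrist_force: [-0.3, 1.0, -0.6]
opening: 0.0338
grasp_force: 0.0
```

Call:
arm_command(series=[[0,0,0,0],[0,0,0,0],[0,0,0,0],[0,0,0,0],[0,0,0,0]], hand=0.0, grip_force=50)

```text
time: 66.9
ee_pos: [0.3843, -0.2631, 0.0348]
tcp_rot: [179.9, 0.1, 95.3]
wrist_force: [0.4, 0.8, 7.3]
opening: 0.0081
grasp_force: 49.2
```

Call:
arm_command(series=[[0,0.003,0,0],[0,0.008,0,0],[0,0.015,0,0],[0,0.023,0,0],[0,0.031,0,0]])

```text
time: 67.4
ee_pos: [0.4146, -0.2605, 0.0348]
tcp_rot: [-180.0, 0.1, 95.2]
wrist_force: [-5.0, -1.6, 8.2]
opening: 0.008
grasp_force: 49.6
```

Call:
arm_command(series=[[0,0.009,0,0],[0,0.018,0,0],[0,0.027,0,0],[0,0.036,0,0],[0,0.045,0,0]])

```text
time: 67.9
ee_pos: [0.4595, -0.2567, 0.0348]
tcp_rot: [-180.0, 0.1, 95.2]
wrist_force: [-4.2, -3.1, 8.5]
opening: 0.0081
grasp_force: 49.5
```

Call:
arm_command(series=[[0,0.009,0,0],[0,0.018,0,0],[0,0.027,0,0],[0,0.036,0,0],[0,0.044,0,0]])

```text
time: 68.4
ee_pos: [0.5035, -0.2529, 0.0349]
tcp_rot: [-180.0, 0.1, 95.2]
wrist_force: [-4.6, -4.0, 6.2]
opening: 0.008
grasp_force: 49.4
```

Call:
arm_command(series=[[0,0.008,0,0],[0,0.016,0,0],[0,0.023,0,0],[0,0.029,0,0],[0,0.034,0,0]])

```text
time: 68.9
ee_pos: [0.5373, -0.25, 0.0349]
tcp_rot: [180.0, 0.2, 95.2]
wrist_force: [-3.9, -5.2, 7.1]
opening: 0.0078
grasp_force: 49.4
```

Call:
arm_command(series=[[0,0.003,0,0],[0,0.006,0,0],[0,0.008,0,0],[0,0.01,0,0],[0,0.011,0,0]])

```text
time: 69.4
ee_pos: [0.5475, -0.2491, 0.0349]
tcp_rot: [-179.9, 0.2, 95.2]
wrist_force: [-10.0, -5.5, 9.8]
opening: 0.008
grasp_force: 49.8
```

Call:
arm_command(series=[[0,0.001,0,0],[0,0.002,0,0],[0,0.003,0,0],[0,0.004,0,0],[0,0.004,0,0]])

```text
time: 69.9
ee_pos: [0.5475, -0.2491, 0.0348]
tcp_rot: [-179.5, 0.2, 95.1]
wrist_force: [-27.4, -8.0, 19.5]
opening: 0.0079
grasp_force: 51.1
```

Call:
arm_command(series=[[0,-0.002,0,0],[0,-0.003,0,0],[0,-0.003,0,0],[0,-0.003,0,0],[0,-0.003,0,0]], hand=0.032)

```text
time: 70.4
ee_pos: [0.5491, -0.2475, 0.034]
tcp_rot: [180.0, 0.0, 95.3]
wrist_force: [-3.3, -0.4, 3.9]
opening: 0.0322
grasp_force: 0.0
```

Call:
arm_command(series=[[0,-0.001,-0.02,0],[0,-0.001,-0.05,0],[0,-0.001,-0.09,0],[0,-0.001,-0.13,0],[0,-0.001,-0.17,0]])

```text
time: 70.9
ee_pos: [0.5481, -0.2473, 0.2051]
tcp_rot: [180.0, -0.0, 95.3]
wrist_force: [0.3, -0.6, -0.6]
opening: 0.0321
grasp_force: 0.0
```

Call:
arm_command(series=[[0,-0.03,-0.02,0],[0,-0.07,-0.04,0],[0,-0.11,-0.06,0],[0,-0.15,-0.07,0],[0,-0.17,-0.07,0]])

```text
time: 71.4
ee_pos: [0.3771, -0.2634, 0.2759]
tcp_rot: [179.8, 0.1, 95.3]
wrist_force: [-0.1, 0.0, -0.2]
opening: 0.0322
grasp_force: 0.0
```

```bash
python3 - <<'E'
from h import *
st(); marks("wrist",dict(tray_handle=.052,roof_edge=.163,old_tin_mid=.056,old_honey_mid=.063,old_spice_mid=.073,mug_mid=.0525),n=1,save="w15"); marks("top",dict(mug_mid=.0525,shaker_mid=.075,bucket_rim=.145),n=2)
a=cv2.resize(bot.camera("scene")["color"][150:300,180:450],None,fx=2.0,fy=2.0); b=cv2.imread("pics/w15.png"); w=max(a.shape[1],b.shape[1])
b=b[:300]
cv2.imwrite("pics/fin.png",np.vstack([cv2.copyMakeBorder(i,0,0,0,w-i.shape[1],0) for i in (a,b)]))
E
```

```text
71.4 [ 0.3771 -0.2634  0.2759] [1.7985e+02 1.2000e-01 9.5250e+01] F [-0.1  0.  -0.2] op 0.0322 q [-34.9  -6.2   4.  100.    0.   49.8]
wrist tray_handle [414. 185.] 0.71 [ 0.5476 -0.2528  0.052 ]
wrist old_tin_mid [503. 101.] 0.71 [ 0.6262 -0.1439  0.056 ]
wrist old_honey_mid [488. 185.] 0.62 [ 0.6332 -0.242   0.063 ]
wrist old_spice_mid [468. 255.] 0.67 [ 0.6283 -0.3348  0.073 ]
wrist mug_mid [362. 366.] 0.68 [ 0.5317 -0.5486  0.0525]
top mug_mid [438. 286.] 0.81 [ 0.5418 -0.5411  0.0525]
top mug_mid [332. 216.] 0.32 [ 0.6327 -0.1406  0.0525]
top shaker_mid [183. 170.] 0.75 [0.5817 0.4043 0.075 ]
top shaker_mid [257. 213.] 0.18 [0.5342 0.0978 0.075 ]
top bucket_rim [256. 211.] 0.92 [0.5168 0.0868 0.145 ]
```

View pics/fin.png

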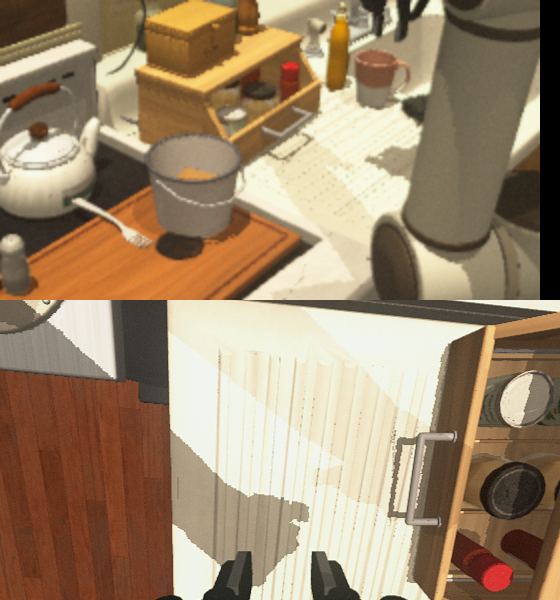

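The tray is home (handle at about 0.5476, which is 0.165 m of travel). All six items stand upright in their lanes, the bucket is upright with both blocks in it, and the mug and shaker are where they were.

```bash
python3 -c "
from workcell import bot
print(bot.job_done())"
```

```text
the job is handed in; nothing more can be done
None
```

The job is handed in: both blocks are in the bucket, the old stock is at the tray's front with the new stock behind it in the same lanes, the tray is pushed home, and the mug and shaker were left alone.

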